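# Stack a square-flanged hub and its pulley on the assembly stand and swing the keeper over

## Robot

A 7-joint arm with a two-finger parallel gripper is mounted at the origin on a cart in front of the work surface, level with it; the furniture and walls round the work are solid. World frame = base frame: x ahead of the robot, y to its left, z up, the work surface at z = 0. Lengths are in mm, angles in rad, forces in N, time in s.
With the tool pointing down it reaches from about 400 to 875 mm from the base axis. Payload 4.4 kg.
Tool frame: the origin (TCP) lies midway between the tips of the shut fingers; the grasp point (between the pads) lies 19 mm behind it (ctrl.grip_point_offset is the distance from the TCP to the grasp point, in mm); z points along the fingers, y is the direction in which the jaws open and shut (so a half turn about z gives the same grasp; the last joint's range is limited). The gripper opens to 85 mm and grips with 20 to 120 N. Pads are 22 mm wide; open, the fingers measure 114 mm over their backs; the gripper's body (76 mm by 85 mm) begins 54 mm behind the grasp point. The pads swing forward as they close: fully open they stand 13 mm farther back than shut.
Start: joints at [-1.378, 0.628, 0.038, 1.517, -0.027, 0.996, -0.02], TCP at [166.323, 628.374, 231.313] pointing down, gripper open.
Joint ranges: [-3.06, 3.06], [-0.37, 2.12], [-1.25, 1.32], [0.18, 2.47], [-1.1, 4.24], [0.23, 1.98], [-2.94, 2.94]. Speed limits (rad/s): [2.57, 2.57, 3.14, 3.14, 3.14, 3.14, 3.14].

## Interface

Orientations are given as [roll, pitch, yaw] about the fixed x, y, z axes, in that order (R = Rz(yaw) Ry(pitch) Rx(roll)).
In Python, from cell import ctrl, imaging, models gives the robot as it stands. The module is installed in compiled form; this text tells all that it offers.
- The arm moves only by the tool drive_tool, never from a script. Its argument "deltas" is text: rows parted by semicolons, each of 5 numbers parted by spaces: the shift along the tool's x, y, z in m, then the turn about the tool's z in degrees, then the finger opening in m, from 0 to 0.0854. A call has 1 to 12 rows; each row is the pose to reach, as a shift and turn from the pose commanded when the call began, along the tool's axes at that moment; what a row does not reach only later rows make up. A row lasts 1/8 s, in which the tool goes at most 62.5 mm and 10.7 degrees, less where a joint would pass 70% of its speed; a pose out of reach is approached as far as the arm can. A call with a gripper value outside its range is refused whole. The fingers move at their own pace and stop on an object; the grip force is fixed at half the most. Time passes only in rows, so rows that repeat a pose let the fingers close. It gives the time, the measured TCP pose, the force and the opening at its end, in the units of the state.
- ctrl.read_state(): the state, without advancing time (a new reading comes with each control period).
- imaging.get_image(name): name is "scene" or "top" or "wrist"; returns a dict with "color" (480x640x3 uint8, red, green, blue), "range_z" (480x640 float32, mm along the optical axis (not along the pixel's ray), 0 where there is no reading), "vfov" (degrees; the focal length in pixels is half the picture's height over the tangent of half this angle, whatever the lens; pixels are square), "cx", "cy" (the principal point, pixels), "k1" (the pictures are not rectified: a ray, as slopes to the right and down, at radius r is drawn at 1 + k1 r^2 times it, then the intrinsics apply), "extrinsics" (4x4, takes a point from camera to world coordinates). Camera axes: x right, y down, z forward; pixel columns grow to the right and rows downward; lengths in mm; the calibration is good to about 2 mm. A picture is of the moment at which its call begins.
- ctrl.finish_job(): hands the job in, once; it reports no verdict.
Trained networks look in a picture, given as the dict that the camera call returned (one of the last four; its "shot" number tells which), for a name from the list of things; names that differ only in an ending like _2 or _b are one class to them, and where a whole thing is asked for, a point or a joint stands for the part that bears it (a point fixed in the world has none). Each returns a list of dicts, best first, with "score" (0 to 1); they miss things now and then, are a little off and sometimes report something else, mostly with a low value. They report only what shows in the picture. A call takes as long as a camera call.
- models.spot_in(picture, thing): "point" ([column, row] in pixels, amid what is visible of it).
- models.landmark_of(picture, thing): "point" ([column, row] in pixels: a listed point, or the origin of a listed thing).
The state is a dict: "clock": time; "qpos": joint angles; "qd": joint speeds; "tau": joint torques, N m; "eef_pos": TCP position; "tool_rot": TCP orientation; "force": force on the tool from outside, world axes, zero at the start; "torque": the same for the moment, N m; "width": finger opening in mm.
Only numpy, scipy, OpenCV 4.12 (cv2) and the standard library are available. Lean on these libraries where they do the work, as an engineer would, in place of code of your own. Each camera call takes 0.05 s, during which the arm holds its last target.

## Task

Set up the assembly stand for screwing: lower the square-flanged hub face down onto the stand's centring spigot, turned so that its corner holes drop over the two dowels and the flange sits flush, then lower the V-belt pulley face down onto the pilot on top of the hub until it is fully home. Then swing the stand's keeper arm over the pulley until it meets its stop. Lower both parts right down onto their seats, do not drop them, and leave the tools lying about where they are.

Things in the scene. Friction and masses are not known exactly. Their poses are not given: they have to be found in the camera images.
- stand: Assembly stand, fixed: round grey cast base 170 mm across, bright machined face 132 mm across, 20 mm above the origin. Origin: centre of the underside, on the spigot's axis, z up. Two dowels stand on the face at (+34,+34) and (-34,-34) mm in the stand's x, y: diameter 8 mm, 9 mm tall, tapered tips. A lug carries the keeper's column at (+95,-95) mm, 152 mm tall with its collar.
- spigot_foot (a point): Point on the axis of the stand's spigot at the height of the machined face, where the centre of the hub's underside must come to lie; axes as the stand's. The spigot is round, diameter 48 mm, 12 mm tall, its top edge chamfered 3 mm.
- keeper_pivot (a point): Point on the keeper arm's upright hinge axis (the column's axis), 140 mm above the stand's underside and 134 mm from the spigot's axis.
- keeper_handle (a point): Middle of the keeper arm's handle: an upright black round grip, diameter 20 mm, reaching 22 mm above and below this point, 80 mm from the hinge axis. It stands on the arm, a dark flat bar 24 mm wide, whose top face is 24 mm below this point.
- keeper (a joint): Swing of the keeper arm about its column, rad. 0: at its stop, rubber foot right over the spigot's axis; grows to 1.6 as it swings away, clockwise from above. Starts at 1.25 to 1.5. Friction (0.12 N m, 1.5 N at the handle) holds it where it is left. The foot passes 125 mm above the stand's underside, 3 mm over a fully seated pulley; it cannot pass parts that are not home.
- hub: Steel hub, square flange 96 x 96 x 14 mm, lying face down. Origin: centre of the underside, z up, x and y square to the edges. In the underside: round register, 51 mm wide, 14 mm deep; four 12 mm through holes at (+-34,+-34) mm (any quarter turn fits). Above: boss, diameter 52 mm, from 14 to 42 mm (hold here), then pilot, diameter 38 mm, 42 to 53 mm, chamfered 3 mm. About 0.55 kg.
- pulley: Aluminium V-belt pulley, diameter 88 mm, rim 32 mm tall, lying face down. Origin: centre of the underside, z up. In the underside: round register, 41 mm wide, 13 mm deep, fits the hub's pilot; seated, the origin is 42 mm above the hub's. On top: boss, diameter 40 mm, from 32 to 60 mm above the origin (hold here). Any turn about its axis will do. About 0.42 kg.
- electric_driver: Electric screwdriver with an orange body, 264 mm long, lying near the bench's front edge, before the test jig and the open parts case (its lid 140 mm high); not to be disturbed.
- side_cutters: Side cutters with red grips, 132 mm long, lying at the right; not to be disturbed.
- marker: Marker pen, 141 mm long, lying in front of the meter box (124 mm tall); not to be disturbed.
- screwdriver: Screwdriver with an orange grip, 178 mm long, lying on the cardboard mat at the left; not to be disturbed.

How it is judged:
By the outcome, as a careful person would: the job done as asked, in the order asked, and still so for the second after the job is handed in, with the robot touching nothing.
It also fails if it takes over 72 s, if anything falls off the work surface, if the arm or the gripper's body presses on something with over 40 N, if the wrist force passes 120 N, or if a joint passes its speed limit or range.

## Working session

There is one attempt and no reset: what is moved stays moved. The work goes in short steps, Python scripts to look and compute and a tool call to move; the robot and the scene stay as the last step left them, time stands still between calls to the robot, and variables do not carry over. Pictures are saved under pics/ and viewed, and the job is handed in when it is done.

Besides the shell and the picture viewer there is one more tool, called by a JSON object that holds its "api" and its "payload", one argument or row to a line. drive_tool: Moves the arm, as the interface text tells. Its arguments: {"type":"object","properties":{"deltas":{"type":"string"}},"required":["deltas"]}

```bash
mkdir -p pics; cat > h.py <<'E'
import numpy as np, cv2
from cell import ctrl, imaging, models
def K(p):
    f=240/np.tan(np.radians(p['vfov'])/2); return f
def ray(p,uv):
    f=K(p); x=(uv[0]-p['cx'])/f; y=(uv[1]-p['cy'])/f
    rd=np.hypot(x,y); r=rd
    for _ in range(30): r=rd/(1+p['k1']*r*r)
    s=r/rd if rd>0 else 1
    return np.array([x*s,y*s,1.0])
def at_depth(p,uv,z): 
    E=np.array(p['extrinsics']); return E[:3,:3]@(ray(p,uv)*z)+E[:3,3]
def at_height(p,uv,h):
    E=np.array(p['extrinsics']); d=E[:3,:3]@ray(p,uv); o=E[:3,3]; return o+d*(h-o[2])/d[2]
def cloud(p):
    f=K(p); v,u=np.mgrid[0:480,0:640]; x=(u-p['cx'])/f; y=(v-p['cy'])/f
    rd=np.hypot(x,y); r=rd.copy()
    for _ in range(30): r=rd/(1+p['k1']*r*r)
    s=np.where(rd>0,r/np.maximum(rd,1e-9),1)
    z=p['range_z']; P=np.stack([x*s*z,y*s*z,z],-1)
    E=np.array(p['extrinsics']); W=P@E[:3,:3].T+E[:3,3]
    W[z<=0]=np.nan
    return W
def proj(p,w):
    E=np.array(p['extrinsics']); c=E[:3,:3].T@(np.array(w)-E[:3,3]); x,y=c[0]/c[2],c[1]/c[2]
    s=1+p['k1']*(x*x+y*y); f=K(p); return np.array([p['cx']+f*x*s,p['cy']+f*y*s])
def save(p,n): cv2.imwrite('pics/'+n,cv2.cvtColor(p['color'],cv2.COLOR_RGB2BGR))
E
cat > a.py <<'E'
from h import *
import pickle
print(ctrl.read_state())
D={}
for n in ['scene','top','wrist']:
    p=imaging.get_image(n); save(p,n+'0.png'); D[n]=p
    print(n,p['vfov'],p['k1'],p['cx'],p['cy'],np.round(p['extrinsics'],3).tolist())
    for t in ['stand','hub','pulley','spigot_foot','keeper_handle','keeper_pivot']:
        r=models.landmark_of(p,t)[:2]
        for q in r:
            u,v=map(int,q['point']); 
            if 0<=u<640 and 0<=v<480: print(t,np.round(q['point'],1),round(q['score'],2),np.round(at_depth(p,q['point'],p['range_z'][v,u])))
pickle.dump(D,open('d0.pkl','wb'))
E
python3 a.py
```

```text
{'clock': 0.0, 'qpos': array([-1.37781129,  0.62930903,  0.03844959,  1.51840088, -0.02701694,
        0.99629741, -0.0199936 ]), 'qd': array([ 0.00303818,  0.00107025, -0.00092193, -0.00061365,  0.00101991,
        0.00073106,  0.00012783]), 'tau': array([ 1.25624388e-04, -5.63406515e+01,  1.22675512e+00, -1.93448603e+01,
        1.11978891e-02,  1.04653125e-02, -1.80522221e-05]), 'eef_pos': array([166.14756545, 627.74523635, 230.40275303]), 'tool_rot': array([-3.13969611e+00,  1.41052656e-05,  2.88279789e+00]), 'force': array([-0.16019952,  0.31509743,  0.47317469]), 'torque': array([ 0.04534125, -0.04780935,  0.00222852]), 'width': 85.62005909339761}
scene 45.57494882090835 0.017183459577593298 324.2649198109303 232.62175016398064 [[-0.013, -0.729, 0.684, -688.304], [-1.0, 0.007, -0.012, 58.328], [0.004, -0.684, -0.729, 1347.101], [0.0, 0.0, 0.0, 1.0]]
stand [210.5 258.8] 0.68 [449. 385.  22.]
stand [158.3 254.2] 0.25 [475. 549.  15.]
hub [449.  271.4] 0.71 [ 391. -333.   25.]
pulley [406.6 271.9] 0.63 [ 380. -204.   36.]
pulley [480.  258.8] 0.16 [ 468. -448.   -9.]
spigot_foot [209.1 257. ] 0.73 [448. 387.  31.]
top 43.639533883770525 -0.14277086218383836 312.0580816345869 239.52793538695224 [[0.015, -0.991, 0.13, 249.773], [-1.0, -0.014, 0.003, 66.373], [-0.001, -0.13, -0.992, 1715.143], [0.0, 0.0, 0.0, 1.0]]
stand [204.7 239.8] 0.63 [465. 376.  32.]
hub [455.  263.6] 0.55 [ 406. -331.   52.]
pulley [411.1 262.2] 0.89 [ 407. -205.   63.]
spigot_foot [203.  240.1] 0.91 [464. 381.  33.]
keeper_handle [204.6 180.7] 0.78 [602. 354. 186.]
keeper_pivot [228.9 196.9] 0.72 [568. 295. 142.]
keeper_pivot [205.1 239.7] 0.4 [466. 376.  27.]
wrist 60.558458224360294 -0.08797687081883089 320.884045627209 241.6156505282662 [[0.257, 0.923, 0.286, 93.994], [0.966, -0.245, -0.077, 648.465], [-0.001, 0.296, -0.955, 374.024], [0.0, 0.0, 0.0, 1.0]]
```

View pics/scene0.png

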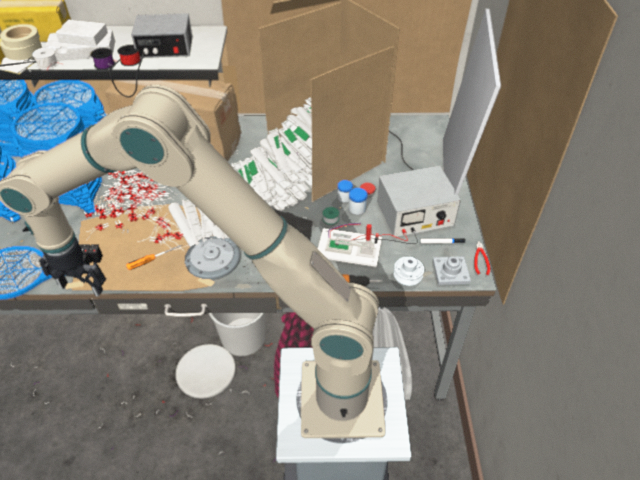

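View pics/top0.png

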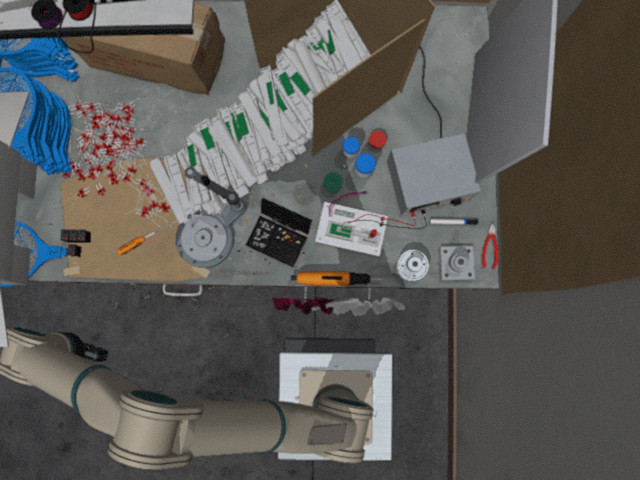

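View pics/wrist0.png

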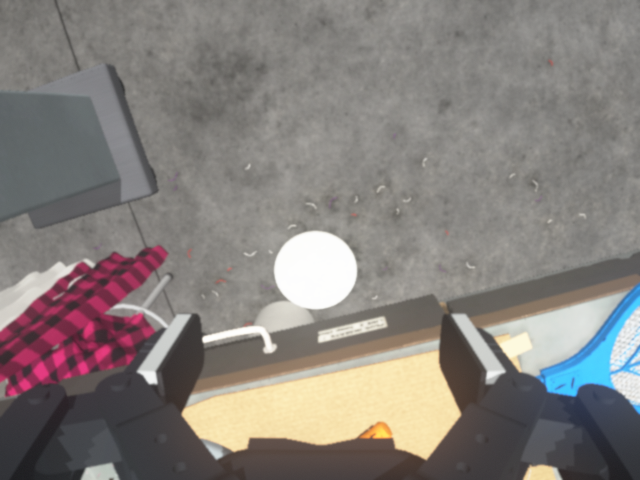

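The scene picture shows the stand at about (211,259), the pulley at (407,270) and the hub at (452,270). The top view shows the stand at (205,240), with the keeper arm swung away at about (212,187). The pulley is at (412,264) and the hub at (457,262). Next I fit their geometry from the top and scene depth.

```bash
cat > b.py <<'E'
from h import *
import pickle
D=pickle.load(open('d0.pkl','rb'))
def circ(P):
    A=np.c_[2*P,np.ones(len(P))]; s=np.linalg.lstsq(A,(P**2).sum(1),rcond=None)[0]; return s[:2],np.sqrt(s[2]+s[0]**2+s[1]**2)
for n in ['top','scene']:
    W=cloud(D[n]).reshape(-1,3)
    def sel(c,r,z0,z1):
        m=(np.hypot(W[:,0]-c[0],W[:,1]-c[1])<r)&(W[:,2]>z0)&(W[:,2]<z1); return W[m]
    def band(name,c,r,z0,z1):
        P=sel(c,r,z0,z1)
        if len(P)<5: print(n,name,len(P)); return
        e,rad=cv2.minEnclosingCircle(P[:,:2].astype(np.float32))
        print(n,name,len(P),'mean',P.mean(0).round(1),'medz',np.median(P[:,2]).round(1),'encl',np.round(e,1),round(rad,1))
    band('hub boss/pilot',(406,-331),60,32,70)
    band('hub pilot',(406,-331),60,47,70)
    P=sel((406,-331),80,8,20)
    print(n,'hub flange',cv2.minAreaRect(P[:,:2].astype(np.float32)),len(P))
    band('pul boss',(407,-205),60,50,75)
    band('pul rim',(407,-205),70,20,75)
    band('stand face',(464,381),100,13,26)
    band('spigot',(464,381),40,27,40)
    band('stand all',(464,381),87,8,45)
    band('column',(568,295),25,130,175)
    band('handle',(602,354),30,172,200)
    P=sel((590,340),140,115,200); print(n,'keeper',len(P),P[:,2].min() if len(P) else 0,cv2.minAreaRect(P[:,:2].astype(np.float32)))
    i=0
    for t,c in [('box',None)]:
        m=(W[:,1]<-100)&(W[:,0]>350)&(W[:,0]<800)&(W[:,2]>90)&(W[:,2]<150); P=W[m]; print(n,'tall right',P[:,:2].min(0).round(),P[:,:2].max(0).round())
E
python3 b.py
python3 - <<'E'
import cv2
a=cv2.imread('pics/top0.png')
cv2.imwrite('pics/c1.png',cv2.resize(a[150:290,150:260],None,fx=5,fy=4.28*5/4.28,interpolation=cv2.INTER_CUBIC)[:600] if 0 else cv2.resize(a[160:280,150:270],None,fx=5,fy=5,interpolation=cv2.INTER_CUBIC))
cv2.imwrite('pics/c2.png',cv2.resize(a[200:300,380:510],None,fx=6,fy=6,interpolation=cv2.INTER_CUBIC))
E
```

```text
top hub boss/pilot 283 mean [ 410.7 -344.    47. ] medz 47.4 encl [ 411.2 -346.5] 27.5
top hub pilot 144 mean [ 411.4 -345.5   52.4] medz 52.0 encl [ 410.7 -345.6] 25.6
top hub flange ((413.1220703125, -332.572265625), (141.3443603515625, 137.3166046142578), 87.46261596679688) 663
top pul boss 169 mean [ 403.3 -214.3   59.4] medz 59.1 encl [ 403.4 -214.9] 20.5
top pul rim 758 mean [ 402.3 -214.2   37.1] medz 32.0 encl [ 403.1 -215.3] 44.6
top stand face 2111 mean [476.9 380.7  18.9] medz 18.7 encl [467.6 381. ] 97.6
top spigot 197 mean [471.8 382.3  31.7] medz 31.6 encl [459.5 383.9] 37.5
top stand all 2535 mean [468.7 380.4  19.3] medz 18.8 encl [464. 381.] 86.9
top column 194 mean [569.4 292.  147.2] medz 147.2 encl [568.4 294.7] 24.7
top handle 57 mean [606.7 355.9 188.1] medz 189.2 encl [608.  356.8] 10.2
top keeper 617 117.6910116640986 ((588.5972290039062, 316.1993713378906), (226.7916717529297, 52.560543060302734), 68.11406707763672)
top tall right [ 350. -500.] [ 800. -100.]
scene hub boss/pilot 220 mean [ 402.4 -343.    46.3] medz 46.3 encl [ 407.4 -344.4] 27.4
scene hub pilot 109 mean [ 406.6 -344.1   52.6] medz 52.4 encl [ 405.6 -343. ] 25.1
scene hub flange ((405.072265625, -328.9345397949219), (110.3453140258789, 132.5315399169922), 0.9391695857048035) 525
scene pul boss 137 mean [ 398.  -213.4   58.7] medz 59.1 encl [ 399.9 -213.3] 23.1
scene pul rim 546 mean [ 393.5 -212.4   38.4] medz 32.7 encl [ 401.5 -213.1] 46.6
scene stand face 1506 mean [467.9 383.5  18.8] medz 18.7 encl [470.8 386. ] 91.0
scene spigot 141 mean [467.8 383.1  31.9] medz 31.6 encl [468.4 383.6] 32.6
scene stand all 1813 mean [461.  382.   19.2] medz 18.7 encl [464.  381.1] 86.9
scene column 0
scene handle 0
scene keeper 0 0 ((0.0, 0.0), (0.0, 0.0), 0.0)
scene tall right [ 350. -498.] [ 799. -100.]
```

View pics/c1.png

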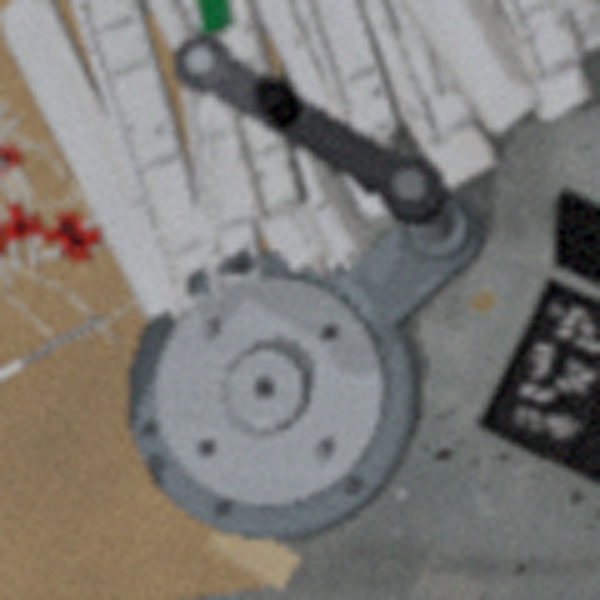

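View pics/c2.png

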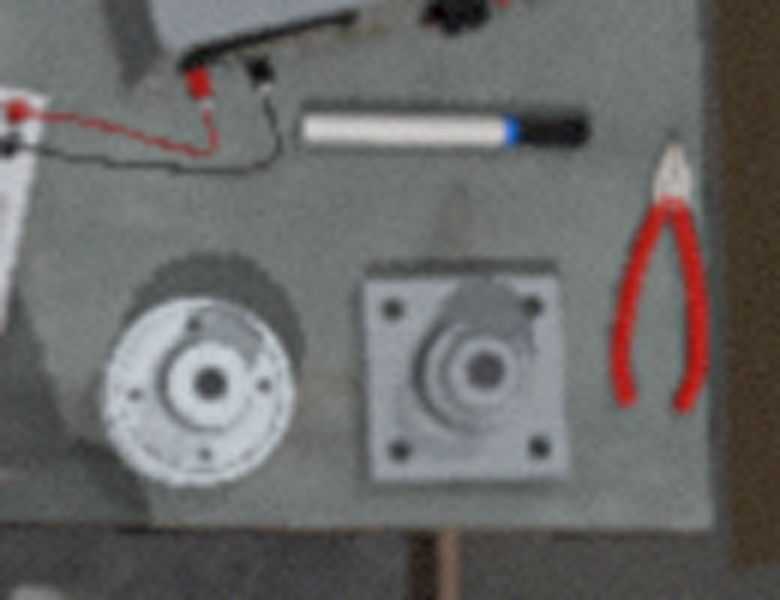

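```bash
cat > plan.py <<'E'
import sys
from h import *
from scipy.spatial.transform import Rotation as Ro
def plan(wps, cmd=None):
    """wps: list x,y,z,yawdeg,open(m)"""
    s=ctrl.read_state(); p=np.array(s['eef_pos']); R=Ro.from_euler('xyz',s['tool_rot'])
    if cmd is not None: p=np.array(cmd[:3])
    yaw=np.degrees(s['tool_rot'][2])
    print('now',p.round(1),'yaw',yaw.round(2),'w',round(s['width'],1),'t',round(s['clock'],2),'F',np.round(s['force'],1))
    for w in wps:
        d=R.inv().apply(np.array(w[:3])-p)/1000
        t=-((w[3]-yaw+180)%360-180)
        print('%.4f %.4f %.4f %.2f %.4f'%(*d,t,w[4]))
if __name__=='__main__':
    plan([list(map(float,a.split(','))) for a in sys.argv[1:]])
E
python3 plan.py 480,250,300,90,.085 410,-300,230,90,.085
```

```text
now [166.3 628.4 231.3] yaw 165.17 w 85.6 t 1.05 F [ 0.  -0.7 -0.6]
-0.4001 -0.2855 -0.0687 75.17 0.0850
-0.4732 -0.8351 0.0013 75.17 0.0850
```

{"api": "drive_tool", "payload": {
  "deltas": "-0.2 -0.142 -0.069 30 0.085; -0.4 -0.285 -0.069 75 0.085; -0.4 -0.285 -0.069 75 0.085; -0.4 -0.285 -0.069 75 0.085; -0.4 -0.285 -0.069 75 0.085; -0.4 -0.285 -0.069 75 0.085; -0.4 -0.285 -0.069 75 0.085; -0.4 -0.285 -0.069 75 0.085; -0.4 -0.285 -0.069 75 0.085; -0.4 -0.285 -0.069 75 0.085"
}}

```text
clock: 2.3
eef_pos: [479.6, 251.0, 300.2]
tool_rot: [-3.141, -0.001, 1.574]
force: [-0.3, 0.2, 0.5]
width: 85.0
```

{"api": "drive_tool", "payload": {
  "deltas": "-0.55 -0.07 0.07 0 0.085; -0.55 -0.07 0.07 0 0.085; -0.55 -0.07 0.07 0 0.085; -0.55 -0.07 0.07 0 0.085; -0.55 -0.07 0.07 0 0.085; -0.55 -0.07 0.07 0 0.085; -0.55 -0.07 0.07 0 0.085; -0.55 -0.07 0.07 0 0.085; -0.55 -0.07 0.07 0 0.085; -0.55 -0.07 0.07 0 0.085; -0.55 -0.07 0.07 0 0.085"
}}

```text
clock: 3.68
eef_pos: [412.4, -297.7, 229.8]
tool_rot: [-3.141, -0.002, 1.576]
force: [0.8, 0.7, -0.4]
width: 85.5
```

```bash
cat > w.py <<'E'
from h import *
import pickle,sys
p=imaging.get_image('wrist'); save(p,sys.argv[1]+'.png'); pickle.dump(p,open(sys.argv[1]+'.pkl','wb'))
s=ctrl.read_state(); print(s['clock'],s['eef_pos'],s['tool_rot'])
print(np.round(p['extrinsics'],3).tolist())
for a in sys.argv[2:]:
    t,h=a.split(':')
    for q in models.landmark_of(p,t)[:2]: print(t,np.round(q['point'],1),round(q['score'],2),np.round(at_height(p,q['point'],float(h)),1))
E
python3 w.py w1 hub:0 pulley:0
```

```text
3.725 [ 412.68669811 -297.18083501  229.96808236] [-3.14137315e+00 -1.93003280e-03  1.57745369e+00]
[[1.0, 0.004, 0.001, 412.884], [0.005, -0.955, -0.295, -221.586], [-0.0, 0.295, -0.956, 372.658], [0.0, 0.0, 0.0, 1.0]]
hub [318.4 247.5] 0.7 [ 410.9 -342.5    0. ]
pulley [309.4 107.9] 0.93 [ 402.7 -215.     0. ]
```

View pics/w1.png

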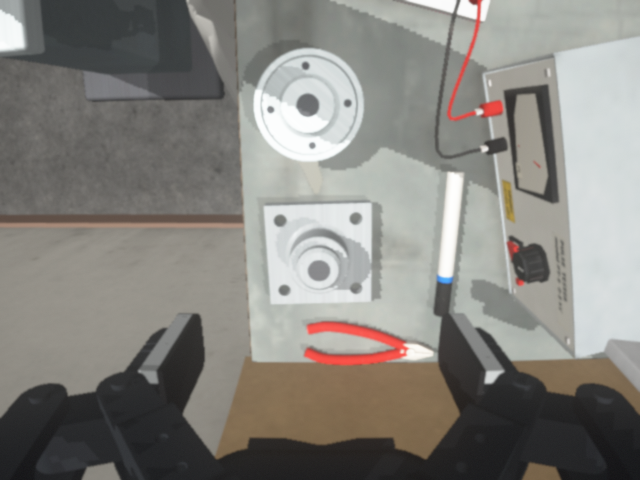

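The wrist picture shows the pulley at (308,105) and the hub at (319,253). The hub's holes are near (280,220), (355,218), (284,290) and (355,288), and its pilot is at (319,271). I'll refine the positions from the depth cloud.

```bash
cat > c.py <<'E'
from h import *
import pickle
p=pickle.load(open('w1.pkl','rb')); W=cloud(p)
def mask(c,r,z0,z1): return (np.hypot(W[...,0]-c[0],W[...,1]-c[1])<r)&(W[...,2]>z0)&(W[...,2]<z1)
def stat(n,c,r,z0,z1):
    P=W[mask(c,r,z0,z1)]; e,rad=cv2.minEnclosingCircle(P[:,:2].astype(np.float32)); q=np.percentile(P[:,:2],[1,99],axis=0)
    print(n,len(P),'medz',np.median(P[:,2]).round(1),'mean',P.mean(0).round(1),'mid',q.mean(0).round(1),'size',(q[1]-q[0]).round(1),'encl',np.round(e,1),round(rad,1))
h=(411,-344)
stat('hub pilot top',h,40,50,60)
stat('hub boss top',h,40,38,46)
stat('pul boss',(403,-214),35,55,66)
stat('pul rim',(403,-214),60,28,36)
stat('table',(411,-270),15,-10,10)
P=W[mask(h,75,8,19)]; print('flange',cv2.minAreaRect(P[:,:2].astype(np.float32)),np.median(P[:,2]))
m=mask(h,75,8,70).astype(np.uint8); P=W[mask(h,75,8,70)]; print(cv2.minAreaRect(P[:,:2].astype(np.float32)))
# holes in colour
g=cv2.cvtColor(p['color'],cv2.COLOR_RGB2GRAY)
for u,v in [(280,220),(355,218),(284,290),(355,288)]:
    w=g[v-9:v+10,u-9:u+10].astype(float); w=np.clip(130-w,0,None); yy,xx=np.mgrid[v-9:v+10,u-9:u+10]
    c=(np.sum(w*xx)/w.sum(),np.sum(w*yy)/w.sum()); print(np.round(c,1),at_height(p,c,14).round(1))
E
python3 c.py
python3 -c "
import cv2
a=cv2.imread('pics/w1.png');cv2.imwrite('pics/w1c.png',cv2.resize(a[190:315,250:390],None,fx=5,fy=5,interpolation=cv2.INTER_CUBIC)[:600])" 
```

```text
hub pilot top 1485 medz 53.0 mean [ 411.2 -343.9   52.8] mid [ 411.  -344.5] size [35.1 34.9] encl [ 410.8 -344.9] 19.3
hub boss top 1175 medz 42.1 mean [ 411.3 -339.3   42.1] mid [ 411.  -344.6] size [49.9 50.1] encl [ 411.1 -345.1] 26.4
pul boss 2380 medz 60.1 mean [ 402.9 -213.8   60.1] mid [ 403.  -214.1] size [37.1 36.8] encl [ 402.8 -213.9] 20.1
pul rim 7350 medz 30.3 mean [ 403.2 -212.9   30.6] mid [ 402.8 -213.8] size [83.  82.5] encl [ 402.8 -213.8] 44.2
table 775 medz -0.0 mean [ 411.3 -271.2   -0. ] mid [ 410.9 -271.5] size [28.1 24.7] encl [ 411.1 -270. ] 14.9
flange ((411.34991455078125, -357.71124267578125), (96.23979187011719, 121.98299407958984), 2.058954954147339) 14.153944945886053
((411.34991455078125, -357.71124267578125), (96.23979187011719, 121.98299407958984), 2.058954954147339)
[279.1 220.8] [ 375.6 -312.9   14. ]
[354.  220.5] [ 442.9 -312.3   14. ]
[283.2 290. ] [ 377.7 -380.6   14. ]
[353.8 289.4] [ 444.7 -379.6   14. ]
```

```bash
python3 -c "
import cv2
a=cv2.imread('pics/w1.png');cv2.imwrite('pics/w1d.png',cv2.resize(a[195:310,250:390],None,fx=5,fy=5,interpolation=cv2.INTER_CUBIC)[:600])"
```

```text
(no output)
```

View pics/w1d.png

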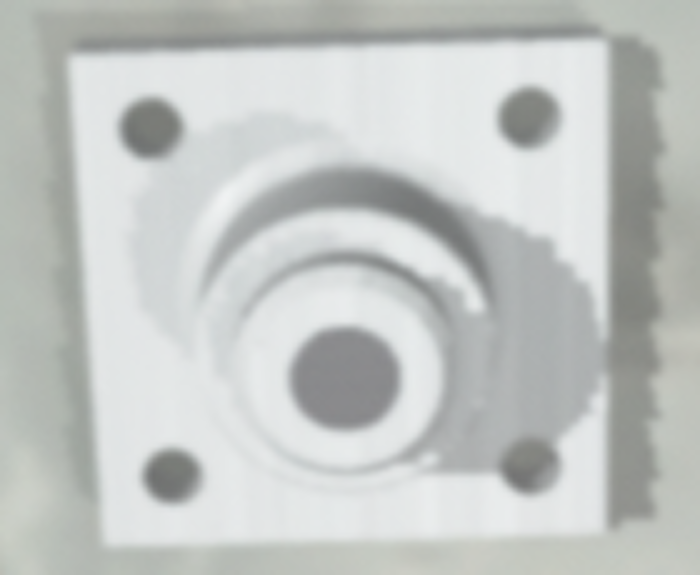

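```bash
python3 - <<'E'
from h import *
import pickle
p=pickle.load(open('w1.pkl','rb'))
Q=np.array([at_height(p,c,14)[:2] for c in [(280,220.4),(355.6,218.4),(284.4,290.2),(356,288.2)]])
M=np.array([(-34,34),(34,34),(-34,-34),(34,-34)],float)
c=Q.mean(0); q=Q-c; th=np.degrees(np.arctan2((M[:,0]*q[:,1]-M[:,1]*q[:,0]).sum(),(M*q).sum()))
print(Q.round(1),c,th, np.linalg.norm(q,axis=1))
E
python3 plan.py 411,-344.6,120,90,.085 411,-344.6,13,90,.085
```

```text
[[ 376.4 -312.5]
 [ 444.3 -310.3]
 [ 378.8 -380.8]
 [ 446.8 -378.4]] [ 411.58206616 -345.48770274] 1.983268479426724 [48.24335575 48.05626419 48.1255021  48.15258432]
now [ 412.8 -297.3  230.3] yaw 90.41 w 85.1 t 3.83 F [ 0.2 -0.1 -0.4]
-0.0474 -0.0021 0.1102 0.41 0.0850
-0.0475 -0.0022 0.2172 0.41 0.0850
```

{"api": "drive_tool", "payload": {
  "deltas": "-0.0475 -0.002 0.06 0 0.085; -0.0475 -0.002 0.12 0 0.085; -0.0475 -0.002 0.15 0 0.085; -0.0475 -0.002 0.16 0 0.085; -0.0475 -0.002 0.16 0 0.085"
}}

```text
clock: 4.45
eef_pos: [410.6, -346.6, 70.7]
tool_rot: [3.141, -0.0, 1.575]
force: [-0.2, -0.1, 0.2]
width: 85.1
```

```bash
python3 plan.py 411.2,-344.8,13,90.4,.085; python3 w.py w2;python3 plan.py 411.2,-344.8,13,90.4,.085 
```

```text
now [ 410.6 -346.6   70.7] yaw 90.26 w 85.1 t 4.45 F [-0.2 -0.1  0.2]
0.0017 0.0006 0.0577 -0.14 0.0850
4.5 [ 410.97392719 -347.16697183   71.53753672] [3.13998798e+00 1.05961611e-03 1.57513009e+00]
[[1.0, 0.003, 0.002, 411.005], [0.004, -0.955, -0.297, -270.207], [0.0, 0.297, -0.955, 213.435], [0.0, 0.0, 0.0, 1.0]]
now [ 411.  -347.2   71.5] yaw 90.25 w 84.6 t 4.5 F [-0.4  0.6  0.3]
0.0024 0.0001 0.0585 -0.15 0.0850
```

View pics/w2.png

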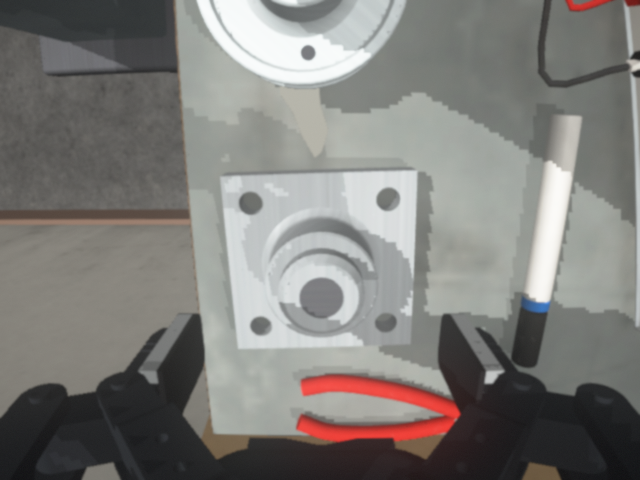

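The wrist picture shows the hub centred between the fingers at about (320,262), with its holes at (251,203), (388,199), (261,326) and (385,322). I'll measure again from this nearer view.

```bash
python3 - <<'E'
from h import *
import pickle
p=pickle.load(open('w2.pkl','rb'));W=cloud(p)
Q=np.array([at_height(p,c,14)[:2] for c in [(251,203),(388,199),(261,326),(385.5,322.5)]])
M=np.array([(-34,34),(34,34),(-34,-34),(34,-34)],float)
c=Q.mean(0); q=Q-c; th=np.degrees(np.arctan2((M[:,0]*q[:,1]-M[:,1]*q[:,0]).sum(),(M*q).sum()))
print(c,th, np.linalg.norm(q,axis=1))
for z0,z1 in [(50,60),(38,46)]:
    m=(np.hypot(W[...,0]-411,W[...,1]+345)<40)&(W[...,2]>z0)&(W[...,2]<z1); P=W[m]; e,r=cv2.minEnclosingCircle(P[:,:2].astype(np.float32)); q=np.percentile(P[:,:2],[.5,99.5],axis=0); print(e,r,q.mean(0),np.median(P[:,2]))
E
```

```text
[ 411.63272435 -345.2432509 ] 1.9167347672065667 [48.07613615 48.10413066 48.18667566 48.08129079]
(411.242919921875, -344.82879638671875) 19.245805740356445 [ 411.34653893 -344.47460988] 53.0437534623473
(411.1640625, -345.12054443359375) 26.40618896484375 [ 411.4868954  -344.69173803] 42.045611918856224
```

{"api": "drive_tool", "payload": {
  "deltas": "0.0023 0.0005 0.03 0 0.085; 0.0023 0.0005 0.05 0 0.085; 0.0023 0.0005 0.0575 0 0.085; 0.0023 0.0005 0.0575 0 0.085; 0.0023 0.0005 0.0575 0 0.085"
}}

```text
clock: 5.12
eef_pos: [411.0, -345.5, 13.9]
tool_rot: [3.14, 0.001, 1.574]
force: [0.1, -0.1, 1.1]
width: 84.9
```

{"api": "drive_tool", "payload": {
  "deltas": "0 0 0 0 0.05; 0 0 0 0 0.045; 0 0 0 0 0.04; 0 0 0 0 0.04; 0 0 0 0 0.04; 0 0 0 0 0.04"
}}

```text
clock: 5.88
eef_pos: [410.7, -345.1, 13.6]
tool_rot: [3.141, 0.0, 1.574]
force: [-0.1, 0.1, 6.5]
width: 50.6
```

{"api": "drive_tool", "payload": {
  "deltas": "0 0 -0.005 0 0.03; 0 0 -0.03 0 0.03; 0 0 -0.09 0 0.03; 0 0 -0.15 0 0.03; 0 0 -0.2 0 0.03; 0 0 -0.25 0 0.03; 0 0 -0.25 0 0.03"
}}

```text
clock: 6.75
eef_pos: [411.5, -346.4, 266.0]
tool_rot: [3.136, 0.004, 1.574]
force: [1.2, 0.3, -6.8]
width: 50.3
```

```bash
python3 w.py w3; python3 plan.py 520,0,265,92,.03 464,425,260,92,.03
```

```text
6.8 [ 410.40355131 -344.78501545  263.47601837] [3.14006304e+00 5.53541948e-04 1.57397595e+00]
[[1.0, 0.0, 0.006, 411.282], [0.002, -0.954, -0.301, -269.413], [0.006, 0.301, -0.954, 408.366], [0.0, 0.0, 0.0, 1.0]]
now [ 410.4 -344.8  263.5] yaw 90.18 w 50.1 t 6.8 F [ 0.5  0.3 -5.4]
0.3444 0.1107 -0.0015 -1.82 0.0300
0.7696 0.0560 0.0031 -1.82 0.0300
```

View pics/w3.png

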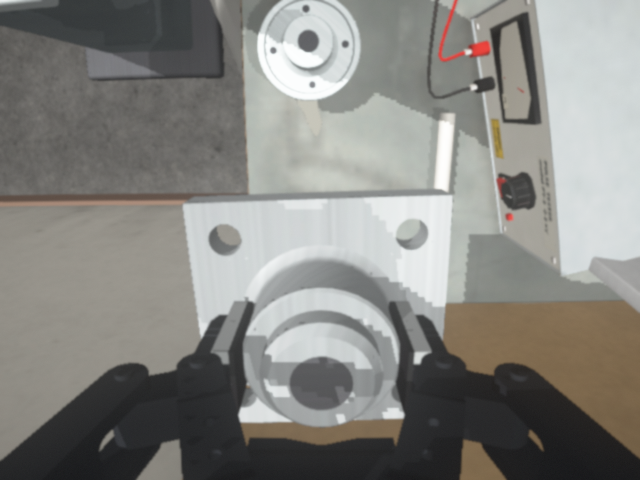

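{"api": "drive_tool", "payload": {
  "deltas": "0.06 0.02 0 -1 0.03; 0.12 0.04 0 -2 0.03; 0.18 0.06 0 -2 0.03; 0.24 0.08 0 -2 0.03; 0.3 0.09 0 -2 0.03; 0.36 0.085 0 -2 0.03; 0.42 0.075 0 -2 0.03; 0.48 0.065 0 -2 0.03; 0.54 0.057 0 -2 0.03; 0.57 0.055 0 -2 0.03; 0.585 0.054 0 -2 0.03; 0.585 0.054 0 -2 0.03"
}}

```text
clock: 8.3
eef_pos: [461.7, 239.9, 261.4]
tool_rot: [-3.139, 0.002, 1.609]
force: [-0.3, -0.5, -5.6]
width: 50.1
```

```bash
sleep 1; python3 w.py w4 spigot_foot:20 stand:0 keeper_pivot:140 keeper_handle:164
```

```text
8.35 [462.24280534 238.43028104 261.80172717] [-3.13975174e+00  2.30669750e-03  1.60736165e+00]
[[0.999, 0.037, 0.009, 459.968], [0.038, -0.954, -0.299, 316.467], [-0.002, 0.299, -0.954, 403.905], [0.0, 0.0, 0.0, 1.0]]
spigot_foot [339.1  33.9] 0.84 [472.2 384.6  20. ]
stand [336.4  41.1] 0.79 [470.7 381.8   0. ]
keeper_pivot [483.2 165.8] 0.98 [565.3 289.2 140. ]
keeper_handle [591.1  56.1] 0.68 [611.1 357.4 164. ]
```

View pics/w4.png

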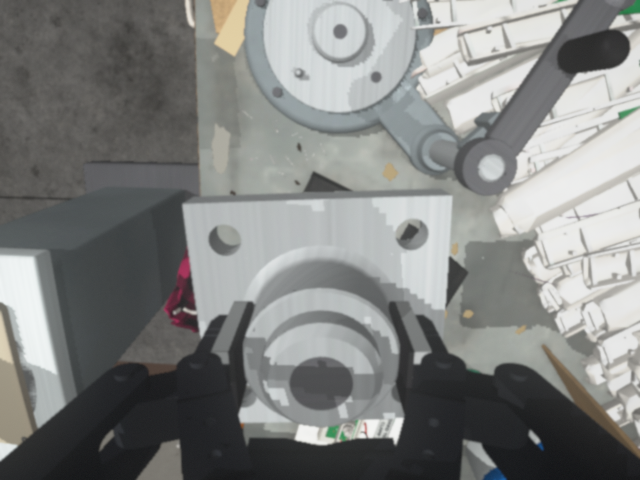

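The wrist picture shows the hub held squarely in the jaws. The stand is cut off at the top, with its spigot at (340,32), a dowel at (300,72) and the column at (487,166). I'll shift closer for the whole face.

{"api": "drive_tool", "payload": {
  "deltas": "0.03 0.005 -0.03 0 0.03; 0.05 0.005 -0.05 0 0.03; 0.05 0.005 -0.05 0 0.03; 0.05 0.005 -0.05 0 0.03"
}}

```text
clock: 9.05
eef_pos: [465.4, 288.5, 312.2]
tool_rot: [-3.14, 0.002, 1.607]
force: [0.2, -0.3, -6.4]
width: 50.8
```

```bash
sleep 1; python3 w.py w5 spigot_foot:20 stand:0 keeper_pivot:140 keeper_handle:164;python3 -c "
import cv2
a=cv2.imread('pics/w5.png');cv2.imwrite('pics/w5c.png',cv2.resize(a[0:150,240:440],None,fx=4,fy=4,interpolation=cv2.INTER_CUBIC)[:600])"
```

```text
9.1 [465.34524245 288.36811028 311.99356857] [-3.13995820e+00  1.72228919e-03  1.60652348e+00]
[[0.999, 0.034, 0.009, 463.656], [0.035, -0.954, -0.298, 365.056], [-0.001, 0.298, -0.954, 454.71], [0.0, 0.0, 0.0, 1.0]]
spigot_foot [328.3  94.8] 0.93 [469.9 384.3  20. ]
stand [328.5  95.4] 0.92 [470.4 384.6   0. ]
keeper_pivot [449.7 217.9] 0.96 [568.4 290.1 140. ]
```

View pics/w5.png

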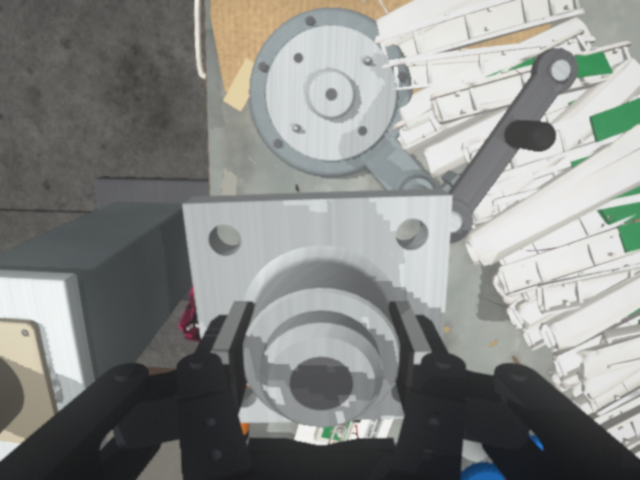

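View pics/w5c.png

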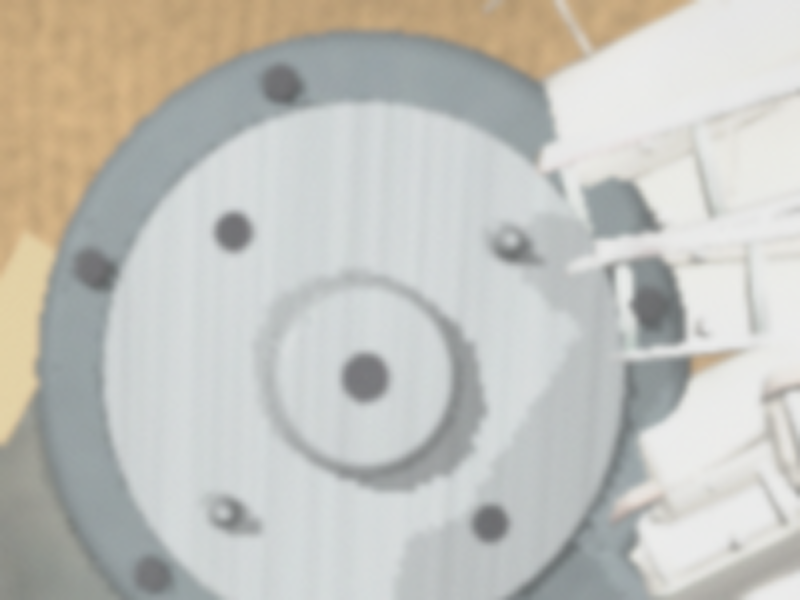

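```bash
cat > d.py <<'E'
from h import *
import pickle
p=pickle.load(open('w5.pkl','rb')); W=cloud(p)
c=lambda x,y:(240+x/4-.4,y/4-.4)
for n,q,h in [('dow++',c(511,241),29),('dow--',c(224,513),29),('hole-+',c(233,231),20),('hole+-',c(490,523),20),('spig hole',c(365,377),32)]:
    print(n,at_height(p,q,h).round(1))
def enc(n,ctr,r,z0,z1):
    P=W[(np.hypot(W[...,0]-ctr[0],W[...,1]-ctr[1])<r)&(W[...,2]>z0)&(W[...,2]<z1)]
    e,rad=cv2.minEnclosingCircle(P[:,:2].astype(np.float32)); q=np.percentile(P[:,:2],[.5,99.5],axis=0)
    print(n,len(P),np.median(P[:,2]).round(1),np.round(e,1),round(rad,1),q.mean(0).round(1),(q[1]-q[0]).round(1))
enc('spigot top',(469,384),33,30.5,36)
enc('face',(469,384),64,15,24)
enc('face',(469,384),68,17,23)
enc('dow',(503,418),12,26,36)
enc('dow',(435,350),12,26,36)
P=W[(np.hypot(W[...,0]-469,W[...,1]-384)>30)&(np.hypot(W[...,0]-469,W[...,1]-384)<72)&(W[...,2]>24)&(W[...,2]<240)]
q=np.abs(P[:,:2]-[469,384]); 
print('things above face', len(P)); 
for a in P[::max(1,len(P)//25)]: print(a.round(0), end=' ')
# held hub
s=ctrl.read_state()
enc('held pilot top',s['eef_pos'][:2],40,s['eef_pos'][2]+33,s['eef_pos'][2]+50)
m=(W[...,2]>s['eef_pos'][2]-10)&(W[...,2]<s['eef_pos'][2]+60)&(np.hypot(W[...,0]-465,W[...,1]-288)<70)
print(np.histogram(W[m][:,2],bins=20))
E
python3 d.py
```

```text
dow++ [506.3 418.2  29. ]
dow-- [438.2 350.9  29. ]
hole-+ [438.4 419.1  20. ]
hole+- [506.1 350.6  20. ]
spig hole [472.2 384.8  32. ]
spigot top 1616 32.1 [472.5 384.4] 23.5 [472.2 384.7] [42.6 42.8]
face 11022 20.1 [469. 384.] 64.0 [469.3 384.2] [122.6 123.3]
face 11863 20.1 [469. 384.] 68.0 [471.2 384.7] [126.5 126.6]
dow 33 28.0 [506.2 418.8] 3.2 [506.2 418.8] [5.8 6.2]
dow 36 27.5 [438.9 350.7] 3.6 [438.9 350.7] [6.9 6. ]
things above face 91
[506. 422.  27.] [507. 421.  27.] [505. 420.  29.] [508. 420.  29.] [504. 419.  28.] [507. 419.  29.] [503. 418.  27.] [506. 418.  28.] [509. 418.  28.] [505. 417.  28.] [508. 417.  28.] [505. 416.  28.] [508. 417.  26.] [506. 416.  26.] [437. 355.  25.] [436. 354.  25.] [439. 354.  27.] [435. 353.  26.] [439. 353.  29.] [441. 353.  26.] [438. 352.  29.] [441. 352.  27.] [437. 351.  29.] [440. 351.  28.] [442. 351.  26.] [439. 350.  28.] [442. 350.  26.] [438. 349.  29.] [441. 349.  27.] [438. 348.  27.] [441. 348.  26.] held pilot top 14224 351.5 [465.3 295.4] 39.5 [465.3 290. ] [74.  34.7]
(array([  735,   791, 15786,  8910,   553,   650,   786,   838,   907,
         972,  4903,  2905,  1303,  4897,  7231,   464,  1192,  1719,
        3206,  6581]), array([302.3191605 , 305.81777941, 309.31639832, 312.81501723,
       316.31363613, 319.81225504, 323.31087395, 326.80949286,
       330.30811177, 333.80673067, 337.30534958, 340.80396849,
       344.3025874 , 347.80120631, 351.29982521, 354.79844412,
       358.29706303, 361.79568194, 365.29430084, 368.79291975,
       372.29153866]))
```

```bash
python3 - <<'E'
import cv2
a=cv2.imread('pics/w5.png');cv2.imwrite('pics/w5h.png',cv2.resize(a[185:435,180:460],None,fx=2.4,fy=2.4,interpolation=cv2.INTER_CUBIC))
from h import *
import pickle
p=pickle.load(open('w5.pkl','rb')); W=cloud(p)
T=np.array([465.35,288.37,312.0])
Z=W[...,2]-T[2]
for z0,z1 in [(38,41.5),(27,30.5)]:
    m=(Z>z0)&(Z<z1)&(np.abs(W[...,0]-T[0])<24)&(np.abs(W[...,1]-T[1])<40)
    P=W[m]; e,r=cv2.minEnclosingCircle(P[:,:2].astype(np.float32)); print(len(P),e,r,np.percentile(P[:,:2],[.5,99.5],axis=0).mean(0),np.median(P[:,2]))
m=(Z>-4)&(Z<4)&(np.abs(W[...,0]-T[0])<60)&(W[...,1]>T[1]+28); P=W[m]; print('flange z',np.median(P[:,2]),P[:,:2].min(0),P[:,:2].max(0))
# front edge line y vs x
A=np.array([(x,P[np.abs(P[:,0]-x)<1.5][:,1].max()) for x in np.arange(425,506,4.)]); k=np.polyfit(A[:,0],A[:,1],1); print('edge yaw',np.degrees(k[0]),'y at center',np.polyval(k,T[0]))
zf=np.median(P[:,2])
a,b=at_height(p,(225,239),zf),at_height(p,(412,234),zf); print(a,b,np.degrees(np.arctan2(*(b-a)[1::-1])),np.linalg.norm(a-b),(a+b)/2)
E
```

```text
8902 (462.18206787109375, 287.23052978515625) 22.790443420410156 [465.86409641 289.31582023] 351.6025758726046
5658 (465.6597595214844, 288.56829833984375) 26.57211685180664 [465.39928497 292.09281431] 340.52948466981877
flange z 312.4628205989486 [414.79471827 316.37182665] [512.47775533 339.51018282]
edge yaw 3.943684471062902 y at center 336.8321836364838
[430.17054181 320.36076656 312.4628206 ] [497.91482767 324.67781751 312.4628206 ] 3.6462822684067726 67.8816999959354 [464.04268474 322.51929203 312.4628206 ]
```

View pics/w5h.png

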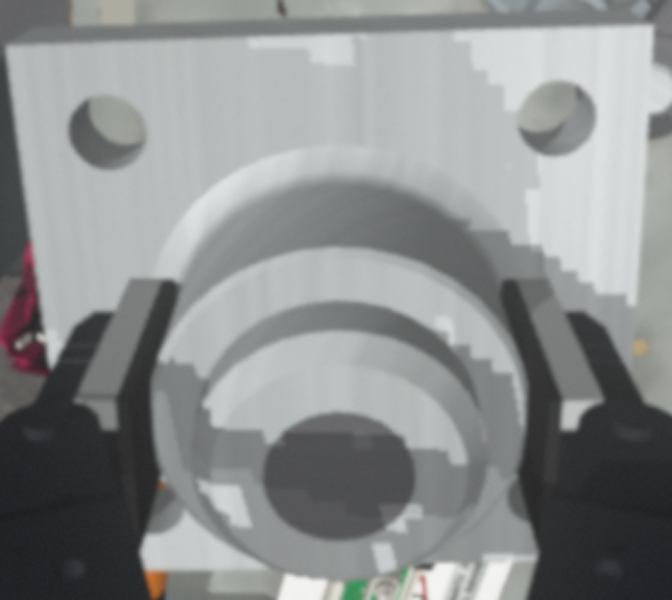

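```bash
python3 plan.py 471.9,384.5,312,88.2,.03 471.9,384.5,60,88.2,.03 471.9,384.5,33.5,88.2,.03
```

```text
now [465.6 289.4 312.3] yaw 92.1 w 50.6 t 9.3 F [ 0.1  0.1 -5.1]
0.0948 0.0098 0.0002 3.90 0.0300
0.0950 0.0100 0.2522 3.90 0.0300
0.0950 0.0101 0.2787 3.90 0.0300
```

{"api": "drive_tool", "payload": {
  "deltas": "0.05 0.005 0 3.9 0.03; 0.0955 0.01 0.02 3.9 0.03; 0.0955 0.01 0.08 3.9 0.03; 0.0955 0.01 0.14 3.9 0.03; 0.0955 0.01 0.19 3.9 0.03; 0.0955 0.01 0.22 3.9 0.03; 0.0955 0.01 0.23 3.9 0.03; 0.0955 0.01 0.23 3.9 0.03"
}}

```text
clock: 10.3
eef_pos: [472.4, 386.1, 82.8]
tool_rot: [3.141, 0.0, 1.54]
force: [-0.1, -0.6, -4.0]
width: 50.4
```

```bash
sleep 1; python3 w.py w6; python3 plan.py 471.9,384.5,60,88.2,.03 471.9,384.5,33.5,88.2,.03
```

```text
10.35 [473.00826538 386.5827919   83.77798835] [ 3.14008027e+00 -1.05993452e-03  1.54045105e+00]
[[1.0, -0.03, -0.009, 475.516], [-0.031, -0.954, -0.297, 462.502], [0.0, 0.297, -0.955, 225.498], [0.0, 0.0, 0.0, 1.0]]
now [473.  386.6  83.8] yaw 88.26 w 50.5 t 10.35 F [ 0.1 -0.  -5.4]
-0.0021 -0.0011 0.0238 0.06 0.0300
-0.0022 -0.0011 0.0503 0.06 0.0300
```

View pics/w6.png

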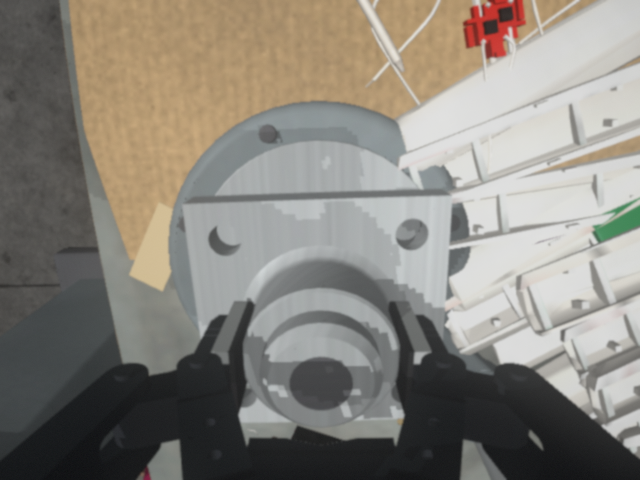

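```bash
cat > e.py <<'E'
from h import *
import pickle
from scipy.optimize import least_squares
p=pickle.load(open('w6.pkl','rb')); W=cloud(p); T=np.array([473.0,386.6,83.8])
g=cv2.cvtColor(p['color'],cv2.COLOR_RGB2GRAY)
# edges of base rim vs face by cloud height
m=(W[...,2]>18.5)&(W[...,2]<22)&(np.hypot(W[...,0]-472,W[...,1]-385)<80)&(W[...,1]>425)
P=W[m]; print(len(P))
E=np.array([(x,P[np.abs(P[:,0]-x)<1][:,1].max()) for x in np.arange(440,500,3.) if (np.abs(P[:,0]-x)<1).sum()>3])
f=lambda c:np.hypot(E[:,0]-c[0],E[:,1]-c[1])-66
r=least_squares(f,[472,385],loss='soft_l1'); print(r.x,np.abs(r.fun).max())
Z=W[...,2]-T[2]
m=(Z>-4)&(Z<4)&(np.abs(W[...,0]-T[0])<60)&(W[...,1]>T[1]+28); P=W[m]; zf=np.median(P[:,2])
A=np.array([(x,P[np.abs(P[:,0]-x)<1.5][:,1].max()) for x in np.arange(T[0]-40,T[0]+41,4.)]); k=np.polyfit(A[:,0],A[:,1],1); print('zf',zf,'edge yaw',np.degrees(k[0]),'y at center',np.polyval(k,T[0])-48)
a,b=at_height(p,(224,239),zf),at_height(p,(412.5,234.5),zf); print(np.degrees(np.arctan2(*(b-a)[1::-1])),np.linalg.norm(a-b),(a+b)/2-[0,34,0])
m=(Z>27)&(Z<30.5)&(np.abs(W[...,0]-T[0])<24)&(np.abs(W[...,1]-T[1])<40); print(cv2.minEnclosingCircle(W[m][:,:2].astype(np.float32)))
E
python3 e.py; python3 plan.py
```

```text
7799
[471.05275349 384.77970443] 11.607848328374743
zf 83.17846860662918 edge yaw 0.11132260777041082 y at center 386.32926523992165
-0.3636268619402354 68.44259771710583 [473.20202344 386.13375821  83.17846861]
((472.9070739746094, 386.86102294921875), 25.98711395263672)
now [473.  386.6  83.8] yaw 88.26 w 50.5 t 10.35 F [ 0.1 -0.  -5.4]
```

{"api": "drive_tool", "payload": {
  "deltas": "-0.0017 -0.0008 0.015 0 0.03; -0.0017 -0.0008 0.03 0 0.03; -0.0017 -0.0008 0.035 0 0.03; -0.0017 -0.0008 0.038 0 0.03; -0.0017 -0.0008 0.041 0 0.03; -0.0017 -0.0008 0.043 0 0.03"
}}

```text
clock: 11.1
eef_pos: [471.4, 384.6, 39.8]
tool_rot: [3.141, -0.0, 1.541]
force: [0.1, -0.6, -4.7]
width: 50.1
```

{"api": "drive_tool", "payload": {
  "deltas": "0 0 0.003 0 0.03; 0 0 0.005 0 0.03; 0 0 0.006 0 0.03; 0 0 0.007 0 0.03; 0 0 0.007 0 0.03"
}}

```text
clock: 11.72
eef_pos: [471.1, 384.6, 33.7]
tool_rot: [-3.141, -0.0, 1.541]
force: [-2.1, -1.0, 4.6]
width: 50.2
```

{"api": "drive_tool", "payload": {
  "deltas": "0 0 0.001 0 0.03; 0 0 0.0015 0 0.03; 0 0 0.0015 0 0.03"
}}

```text
clock: 12.1
eef_pos: [471.1, 384.5, 33.6]
tool_rot: [-3.141, -0.001, 1.541]
force: [-5.5, -2.7, 17.0]
width: 50.0
```

{"api": "drive_tool", "payload": {
  "deltas": "0 0 -0.001 0 0.03; 0 0 -0.001 0 0.06; 0 0 -0.001 0 0.085; 0 0 -0.001 0 0.085; 0 0 -0.001 0 0.085; 0 0 -0.001 0 0.085"
}}

```text
clock: 12.85
eef_pos: [471.2, 384.5, 32.2]
tool_rot: [-3.142, 0.0, 1.541]
force: [0.1, 0.7, 0.7]
width: 85.2
```

{"api": "drive_tool", "payload": {
  "deltas": "0 0 -0.03 0 0.085; 0 0 -0.09 0 0.085; 0 0 -0.15 0 0.085; -0.03 0 -0.2 0 0.085; -0.03 0 -0.2 0 0.085; -0.03 0 -0.2 0 0.085"
}}

```text
clock: 13.6
eef_pos: [469.8, 354.8, 232.0]
tool_rot: [-3.141, -0.001, 1.541]
force: [-0.7, 0.1, -0.8]
width: 84.9
```

```bash
sleep 1; python3 w.py w7 hub:20; cat > f.py <<'E'
from h import *
import pickle
p=pickle.load(open('w7.pkl','rb')); W=cloud(p)
def enc(n,c,r,z0,z1):
    P=W[(np.hypot(W[...,0]-c[0],W[...,1]-c[1])<r)&(W[...,2]>z0)&(W[...,2]<z1)]
    e,rad=cv2.minEnclosingCircle(P[:,:2].astype(np.float32)); print(n,np.median(P[:,2]),e,rad,np.percentile(P[:,:2],[.5,99.5],axis=0).mean(0).round(1))
c=(472,385)
enc('pilot',c,35,70,78); enc('boss',c,35,59,65)
P=W[(np.abs(W[...,0]-472)<50)&(np.abs(W[...,1]-385)<50)&(np.hypot(W[...,0]-c[0],W[...,1]-c[1])>35)&(W[...,2]>28)&(W[...,2]<42)]
A=np.c_[P[:,:2]-c,np.ones(len(P))]; k=np.linalg.lstsq(A,P[:,2],rcond=None)[0]; print('flange z,tilt',k[2],k[:2]*1000, cv2.minAreaRect(P[:,:2].astype(np.float32)))
P=W[(np.hypot(W[...,0]-c[0],W[...,1]-c[1])<64)&(W[...,2]<25)&(W[...,2]>15)]; print('face',np.median(P[:,2]),len(P))
E
python3 f.py
```

```text
13.65 [469.28515662 354.96152738 231.15894545] [-3.13961093e+00  5.75687964e-04  1.54139278e+00]
[[1.0, -0.029, -0.01, 472.924], [-0.031, -0.955, -0.296, 431.103], [-0.001, 0.296, -0.955, 374.71], [0.0, 0.0, 0.0, 1.0]]
hub [320.8 172. ] 0.66 [471.1 383.8  20. ]
pilot 72.92800115279744 (471.7510986328125, 384.7486877441406) 19.067890167236328 [471.8 384.9]
boss 61.99829548521774 (471.7387390136719, 384.4588623046875) 26.13372039794922 [471.7 384.3]
flange z,tilt 34.016756351000616 [-0.44436147  0.24867954] ((471.78387451171875, 384.49139404296875), (96.44483184814453, 96.54763793945312), 89.96084594726562)
face 20.123552408942487 4625
```

View pics/w7.png

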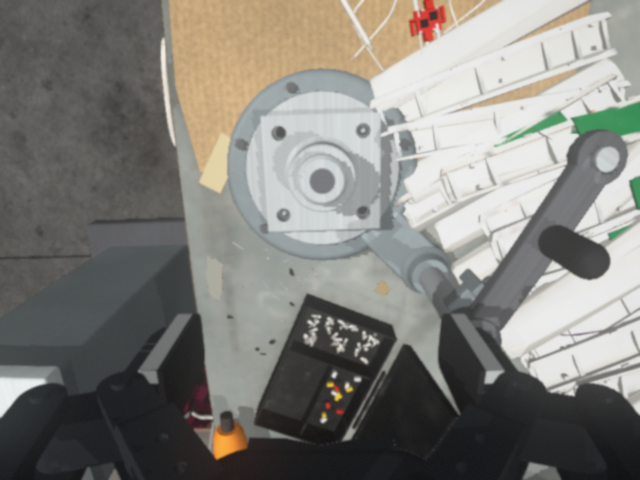

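The wrist picture shows the hub flush on the stand at (322,172), with dowels in the holes at (363,131) and (284,215). The flange top is at 34.0 mm and level. Now the pulley.

```bash
python3 plan.py 490,150,290,88.3,.085 475,0,290,88.3,.085 403,-214,130,88.3,.085
```

```text
now [469.2 354.9 230.8] yaw 88.33 w 84.8 t 13.7 F [ 0.4  0.7 -0.3]
-0.2043 0.0266 -0.0590 0.03 0.0850
-0.3547 0.0160 -0.0588 0.03 0.0850
-0.5705 -0.0494 0.1016 0.03 0.0850
```

{"api": "drive_tool", "payload": {
  "deltas": "-0.05 0.01 -0.03 0 0.085; -0.1 0.02 -0.06 0 0.085; -0.16 0.025 -0.06 0 0.085; -0.22 0.025 -0.06 0 0.085; -0.28 0.02 -0.06 0 0.085; -0.34 0.015 -0.06 0 0.085; -0.4 0 -0.05 0 0.085; -0.46 -0.02 -0.02 0 0.085; -0.52 -0.035 0.03 0 0.085; -0.56 -0.0494 0.06 0 0.085; -0.5705 -0.0494 0.1 0 0.085; -0.5705 -0.0494 0.1 0 0.085"
}}

```text
clock: 15.2
eef_pos: [400.5, -214.5, 128.9]
tool_rot: [-3.133, -0.003, 1.536]
force: [0.1, 0.2, -0.0]
width: 85.1
```

```bash
sleep 1; python3 w.py w8 pulley:0; cat > g.py <<'E'
from h import *
import pickle
p=pickle.load(open('w8.pkl','rb')); W=cloud(p)
def enc(n,c,r,z0,z1):
    P=W[(np.hypot(W[...,0]-c[0],W[...,1]-c[1])<r)&(W[...,2]>z0)&(W[...,2]<z1)]
    e,rad=cv2.minEnclosingCircle(P[:,:2].astype(np.float32)); print(n,np.median(P[:,2]),np.round(e,1),rad,np.percentile(P[:,:2],[.5,99.5],axis=0).mean(0).round(1))
c=(403,-214)
enc('boss',c,35,56,64); enc('rim',c,60,27,36)
E
python3 g.py; python3 plan.py 403,-214,36,88.3,.085
```

```text
15.25 [ 402.24756724 -213.73694189  130.61004823] [-3.13648242e+00 -2.01935839e-03  1.53898129e+00]
[[0.999, -0.031, -0.018, 405.088], [-0.035, -0.955, -0.294, -138.541], [-0.008, 0.294, -0.956, 271.75], [0.0, 0.0, 0.0, 1.0]]
pulley [324.2 229.5] 0.72 [ 402.5 -213.5    0. ]
boss 60.09934988238018 [ 402.4 -213.7] 20.289684295654297 [ 402.5 -213.3]
rim 30.38199102130841 [ 402.6 -213.9] 44.280067443847656 [ 402.9 -213.2]
now [ 403.6 -213.4  131.9] yaw 88.29 w 85.2 t 15.3 F [ 0.6  0.  -0.1]
-0.0007 -0.0004 0.0959 -0.01 0.0850
```

View pics/w8.png

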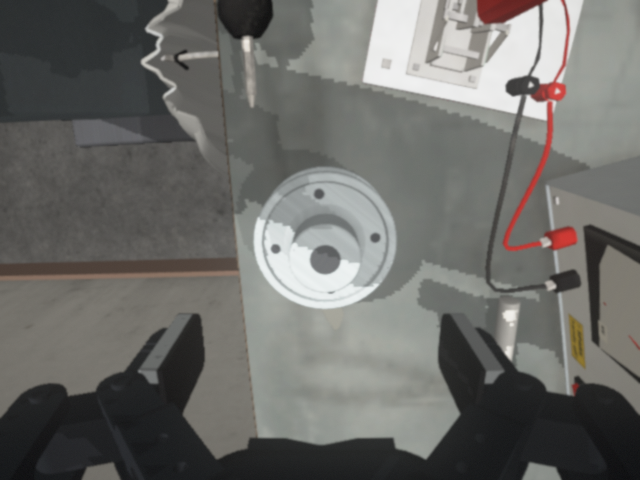

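The wrist picture shows the pulley at (325,240), between and ahead of the open fingers, and its position agrees with the earlier fit.

{"api": "drive_tool", "payload": {
  "deltas": "-0.0003 -0.0006 0.04 0 0.085; -0.0003 -0.0006 0.075 0 0.085; -0.0003 -0.0006 0.09 0 0.085; -0.0003 -0.0006 0.096 0 0.085; -0.0003 -0.0006 0.096 0 0.085; -0.0003 -0.0006 0.096 0 0.085"
}}

```text
clock: 16.05
eef_pos: [404.1, -214.4, 37.3]
tool_rot: [3.14, 0.001, 1.542]
force: [-1.0, 0.8, -0.2]
width: 85.2
```

{"api": "drive_tool", "payload": {
  "deltas": "0.0005 -0.001 0.003 0 0.085; 0.0005 -0.001 0.003 0 0.085; 0.0005 -0.001 0.003 0 0.06; 0.0005 -0.001 0.003 0 0.04; 0.0005 -0.001 0.003 0 0.02; 0.0005 -0.001 0.003 0 0.02; 0.0005 -0.001 0.003 0 0.02; 0.0005 -0.001 0.003 0 0.02"
}}

```text
clock: 17.05
eef_pos: [402.1, -214.0, 33.6]
tool_rot: [3.141, -0.0, 1.54]
force: [-1.2, -0.0, 5.6]
width: 38.6
```

{"api": "drive_tool", "payload": {
  "deltas": "0 0 -0.005 0 0.02; 0 0 -0.04 0 0.02; 0 0 -0.1 0 0.02; 0 0 -0.16 0 0.02; 0 0 -0.22 0 0.02; 0 0 -0.25 0 0.02; 0 0 -0.25 0 0.02; 0 0 -0.25 0 0.02"
}}

```text
clock: 18.05
eef_pos: [401.0, -212.9, 281.8]
tool_rot: [-3.139, -0.002, 1.541]
force: [-0.3, -0.3, -4.2]
width: 38.2
```

```bash
sleep 1; python3 w.py w9;  python3 plan.py 480,0,285,88.3,.02 471,285,300,88.3,.02
```

```text
18.1 [ 400.83115256 -213.00778188  281.52270944] [-3.13779196e+00 -1.55306129e-03  1.54067888e+00]
[[1.0, -0.028, -0.012, 404.444], [-0.031, -0.955, -0.295, -136.79], [-0.003, 0.295, -0.955, 424.593], [0.0, 0.0, 0.0, 1.0]]
now [ 400.8 -213.   281.5] yaw 88.27 w 38.7 t 18.1 F [-0.5  0.2 -4.9]
0.2153 0.0727 -0.0034 -0.03 0.0200
0.4999 0.0551 -0.0179 -0.03 0.0200
```

View pics/w9.png

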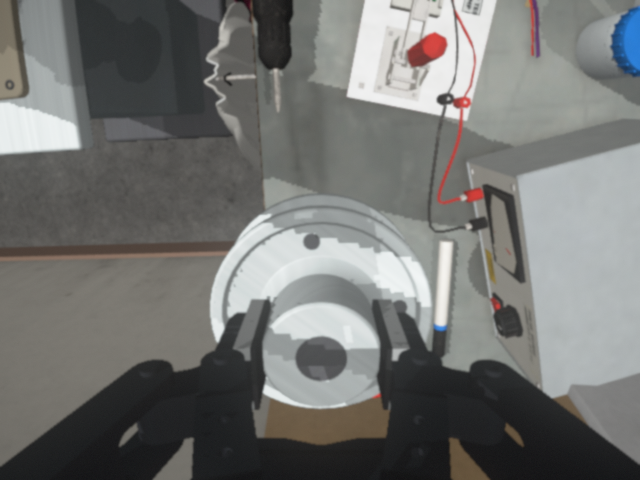

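The wrist picture shows the pulley held upright in the jaws, its boss centred at about (321,350).

{"api": "drive_tool", "payload": {
  "deltas": "0.05 0.02 -0.01 0 0.02; 0.1 0.04 -0.02 0 0.02; 0.16 0.06 -0.02 0 0.02; 0.22 0.073 -0.02 0 0.02; 0.28 0.073 -0.02 0 0.02; 0.34 0.07 -0.02 0 0.02; 0.4 0.062 -0.02 0 0.02; 0.45 0.058 -0.02 0 0.02; 0.48 0.055 -0.02 0 0.02; 0.5 0.055 -0.02 0 0.02; 0.5 0.055 -0.02 0 0.02; 0.5 0.055 -0.02 0 0.02"
}}

```text
clock: 19.6
eef_pos: [472.5, 281.9, 302.8]
tool_rot: [-3.141, 0.002, 1.538]
force: [0.1, -1.2, -4.7]
width: 38.7
```

```bash
sleep 1; python3 w.py w10 keeper_handle:164 keeper_pivot:140; cat > g2.py <<'E'
from h import *
import pickle,sys
p=pickle.load(open(sys.argv[1]+'.pkl','rb')); W=cloud(p); T=ctrl.read_state()['eef_pos']; print('T',T)
def enc(n,c,r,z0,z1,ymin=-999):
    P=W[(np.hypot(W[...,0]-c[0],W[...,1]-c[1])<r)&(W[...,2]>z0)&(W[...,2]<z1)&(W[...,1]>ymin)]
    if len(P)<10: print(n,len(P)); return
    e,rad=cv2.minEnclosingCircle(P[:,:2].astype(np.float32)); print(n,len(P),np.median(P[:,2]),np.round(e,1),rad,np.percentile(P[:,:2],[.5,99.5],axis=0).mean(0).round(1))
c=(472,385)
enc('pilot',c,30,70,78); enc('boss',c,35,59,65)
enc('held boss',T,21.5,T[2]+24,T[2]+29)
enc('held rim',T,60,T[2]-6,T[2]+.5)
from scipy.optimize import least_squares
m=(np.hypot(W[...,0]-T[0],W[...,1]-T[1])<60)&(W[...,2]>T[2]-6)&(W[...,2]<T[2]+.5); P=W[m][:,:2]
a=np.arctan2(P[:,1]-T[1],P[:,0]-T[0]); E=[]
for t in np.radians(np.arange(20,161,5)):
    q=P[np.abs(a-t)<.03]
    if len(q): E.append(q[np.argmax(np.hypot(*(q-T[:2]).T))])
E=np.array(E); r=least_squares(lambda c:np.hypot(E[:,0]-c[0],E[:,1]-c[1])-c[2],[T[0],T[1],44],loss='soft_l1'); print('rim fit',r.x,np.abs(r.fun).max())
E
python3 g2.py w10; python3 plan.py 471.8,384.6,300,88.3,.02
```

```text
19.65 [472.60751197 281.88246007 303.1041478 ] [-3.14126601e+00  1.41223615e-03  1.53758146e+00]
[[0.999, -0.032, -0.01, 475.897], [-0.034, -0.954, -0.299, 358.515], [-0.0, 0.299, -0.954, 445.349], [0.0, 0.0, 0.0, 1.0]]
keeper_pivot [444.5 206.1] 0.79 [567.9 288.2 140. ]
T [472.57080838 282.491432   303.42469386]
pilot 1505 72.95662905881863 [471.9 384.2] 18.966697692871094 [472.1 384.5]
boss 1211 61.921678073372334 [472.1 384.3] 25.968564987182617 [471.9 384.5]
held boss 10058 329.2312942009836 [472.7 282.7] 21.47808265686035 [473.3 282.7]
held rim 16354 299.6409353915791 [473.  281.7] 44.49991989135742 [473.2 282.8]
rim fit [473.26554297 282.51202406  43.64631589] 0.17374641068858665
now [472.6 282.5 303.4] yaw 88.12 w 38.0 t 19.75 F [-0.2 -0.3 -3.9]
0.1020 -0.0041 0.0034 -0.18 0.0200
```

View pics/w10.png

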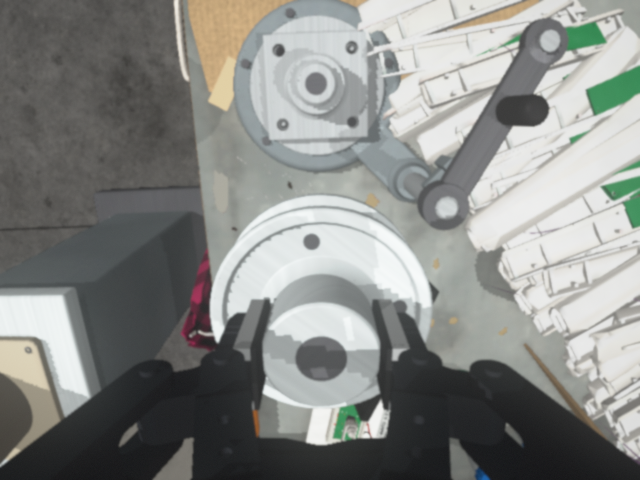

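The wrist picture shows the pulley held at (321,300) and the seated hub at (316,84). Both centres are measured in the same picture.

{"api": "drive_tool", "payload": {
  "deltas": "0.055 -0.002 0 0 0.02; 0.1018 -0.0046 0.02 0 0.02; 0.1018 -0.0046 0.08 0 0.02; 0.1018 -0.0046 0.12 0 0.02; 0.1018 -0.0046 0.15 0 0.02; 0.1018 -0.0046 0.17 0 0.02; 0.1018 -0.0046 0.17 0 0.02; 0.1018 -0.0046 0.17 0 0.02"
}}

```text
clock: 20.75
eef_pos: [471.7, 386.1, 134.4]
tool_rot: [3.14, -0.001, 1.54]
force: [-0.3, -0.1, -4.2]
width: 38.3
```

```bash
sleep 1; python3 w.py w11; python3 g2.py w11; python3 - <<'E'
from h import *
import pickle
from scipy.optimize import least_squares
p=pickle.load(open('w11.pkl','rb')); W=cloud(p)
m=(W[...,2]>18.5)&(W[...,2]<22)&(np.hypot(W[...,0]-472,W[...,1]-385)<80)&(W[...,1]>385); P=W[m][:,:2]; print(len(P))
m=(W[...,2]>32)&(W[...,2]<36)&(np.hypot(W[...,0]-472,W[...,1]-385)<80); P=W[m]; print('flange front',len(P),P[:,1].max() if len(P) else 0)
E
```

```text
20.8 [471.70296973 386.25442833 134.62850255] [ 3.13975182e+00 -1.48138729e-03  1.54013833e+00]
[[0.999, -0.031, -0.008, 474.584], [-0.032, -0.955, -0.296, 462.243], [0.002, 0.296, -0.955, 277.139], [0.0, 0.0, 0.0, 1.0]]
T [471.70296973 386.25442833 134.62850255]
pilot 0
boss 0
held boss 10129 160.78123256846456 [471.7 386.3] 21.456544876098633 [472.4 386.7]
held rim 16395 131.1995276049624 [472.5 386.1] 44.30601119995117 [472.4 387. ]
rim fit [472.4109836  386.54378984  43.74026788] 0.12132466605294923
6044
flange front 5299 432.85908963553004
```

View pics/w11.png

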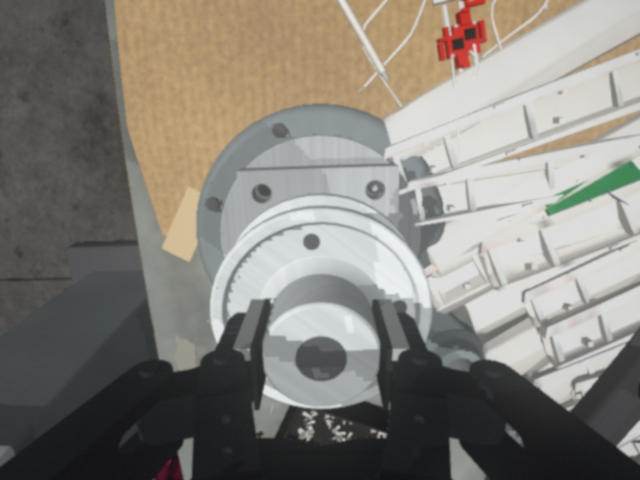

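The wrist picture shows the pulley over the hub at (321,300), with the flange edge at row 167. It sits about 2 mm too far in y, so I correct that while lowering.

{"api": "drive_tool", "payload": {
  "deltas": "-0.002 -0.0004 0.012 0 0.02; -0.002 -0.0004 0.02 0 0.02; -0.002 -0.0004 0.024 0 0.02; -0.002 -0.0004 0.027 0 0.02; -0.002 -0.0004 0.029 0 0.02; -0.002 -0.0004 0.031 0 0.02; -0.002 -0.0004 0.031 0 0.02"
}}

```text
clock: 21.68
eef_pos: [470.1, 384.0, 102.2]
tool_rot: [-3.141, 0.0, 1.541]
force: [-0.9, 0.6, -4.5]
width: 37.9
```

{"api": "drive_tool", "payload": {
  "deltas": "0 0.0007 0.002 0 0.02; 0 0.0007 0.004 0 0.02; 0 0.0007 0.006 0 0.02; 0 0.0007 0.007 0 0.02; 0 0.0007 0.007 0 0.02"
}}

```text
clock: 22.3
eef_pos: [470.8, 384.0, 95.7]
tool_rot: [-3.141, -0.0, 1.541]
force: [-1.4, -0.8, 0.6]
width: 38.5
```

{"api": "drive_tool", "payload": {
  "deltas": "0 0 0.001 0 0.02; 0 0 0.002 0 0.02; 0 0 0.002 0 0.02"
}}

```text
clock: 22.68
eef_pos: [470.9, 384.0, 95.6]
tool_rot: [-3.141, -0.001, 1.541]
force: [-5.1, -2.4, 15.5]
width: 38.4
```

Seated: 15 N with no further travel. I'll relax, open and lift.

{"api": "drive_tool", "payload": {
  "deltas": "0 0 -0.002 0 0.02; 0 0 -0.002 0 0.05; 0 0 -0.002 0 0.085; 0 0 -0.002 0 0.085; 0 0 -0.002 0 0.085; 0 0 -0.002 0 0.085"
}}

```text
clock: 23.42
eef_pos: [470.9, 384.1, 95.3]
tool_rot: [3.142, -0.0, 1.541]
force: [-0.3, -0.3, -0.2]
width: 84.7
```

{"api": "drive_tool", "payload": {
  "deltas": "0 0 -0.03 0 0.085; 0 0 -0.09 0 0.085; -0.03 0 -0.15 0 0.085; -0.06 0 -0.2 0 0.085; -0.06 0 -0.2 0 0.085; -0.06 0 -0.2 0 0.085"
}}

```text
clock: 24.18
eef_pos: [468.5, 324.6, 295.0]
tool_rot: [-3.141, -0.001, 1.541]
force: [0.5, 0.5, -0.9]
width: 85.2
```

```bash
sleep 1; python3 w.py w12 pulley:62 keeper_handle:164 keeper_pivot:140; cat > k.py <<'E'
from h import *
import pickle,sys
p=pickle.load(open(sys.argv[1]+'.pkl','rb')); W=cloud(p)
def enc(n,c,r,z0,z1):
    P=W[(np.hypot(W[...,0]-c[0],W[...,1]-c[1])<r)&(W[...,2]>z0)&(W[...,2]<z1)]
    if len(P)<10: print(n,len(P)); return
    e,rad=cv2.minEnclosingCircle(P[:,:2].astype(np.float32)); print(n,len(P),np.median(P[:,2]),np.round(e,1),rad,np.percentile(P[:,:2],[.5,99.5],axis=0).mean(0).round(1))
enc('pul boss top (122)',(472,385),30,116,130)
enc('rim (92)',(472,385),60,86,98)
enc('handle top',(608,357),25,180,192)
enc('collar',(568,290),25,147,160)
P=W[(np.hypot(W[...,0]-567,W[...,1]-290)<160)&(W[...,2]>134)&(W[...,2]<146)]
print('arm',len(P),cv2.minAreaRect(P[:,:2].astype(np.float32)) if len(P) else 0)
E
python3 k.py w12
```

```text
24.225 [468.04383021 324.7525997  294.12577059] [-3.13951218e+00  4.63692700e-04  1.54177769e+00]
[[1.0, -0.029, -0.01, 471.675], [-0.031, -0.955, -0.296, 400.78], [-0.001, 0.296, -0.955, 437.729], [0.0, 0.0, 0.0, 1.0]]
pulley [322.1 136.9] 0.55 [471.9 382.1  62. ]
keeper_handle [522.8 179.9] 0.86 [607.8 355.8 164. ]
keeper_pivot [448.5 261.8] 0.69 [567.2 289.1 140. ]
pul boss top (122) 2219 122.07991481872386 [471.7 384.2] 20.136547088623047 [471.9 384.6]
rim (92) 6936 92.33846818755211 [471.8 384.3] 44.126670837402344 [472.  384.7]
handle top 523 188.74643835231 [605.9 358.8] 9.98839282989502 [605.3 359. ]
collar 1568 148.52746898904329 [569.3 292.5] 22.204647064208984 [566.4 291.8]
arm 3568 ((599.2772216796875, 347.7583312988281), (165.7893524169922, 32.84693145751953), 59.070350646972656)
```

View pics/w12.png

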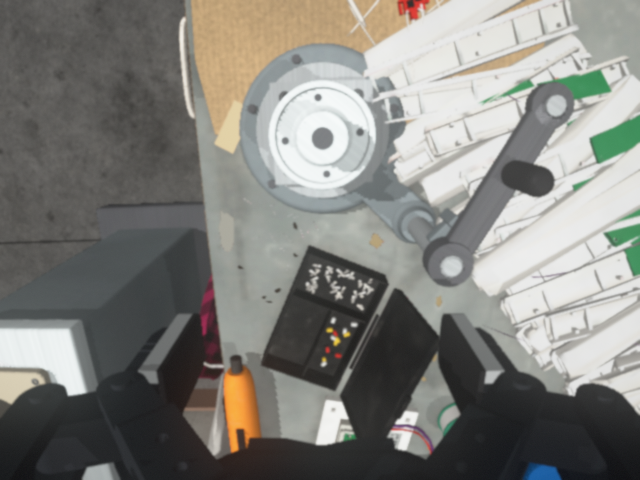

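The pulley is home: the boss top measures 122.1 mm and the rim face 92.3 mm. The wrist picture shows it at (322,138), with the keeper handle at (527,178). Next I cage the handle.

```bash
sleep 1;python3 plan.py 605.8,358.8,235,60.6,.085 605.8,358.8,152,60.6,.085
```

```text
now [468.2 324.6 293.6] yaw 88.34 w 85.0 t 24.38 F [ 0.  -0.4 -0.4]
0.0383 0.1367 0.0583 27.74 0.0850
0.0384 0.1369 0.1413 27.74 0.0850
```

{"api": "drive_tool", "payload": {
  "deltas": "0.015 0.05 0 9 0.085; 0.03 0.1 0.02 18 0.085; 0.038 0.1368 0.05 27.7 0.085; 0.038 0.1368 0.058 27.7 0.085; 0.038 0.1368 0.058 27.7 0.085; 0.038 0.1368 0.058 27.7 0.085"
}}

```text
clock: 25.12
eef_pos: [606.4, 358.5, 238.6]
tool_rot: [-3.141, -0.001, 1.059]
force: [0.4, -0.1, -1.3]
width: 85.0
```

```bash
sleep 1;python3 w.py w13; python3 k.py w13; python3 plan.py 605.8,358.8,152,60.6,.085
```

```text
25.175 [606.60409083 358.48701102 238.98551024] [ 3.14140298e+00 -2.14598042e-03  1.05843238e+00]
[[0.871, -0.469, -0.145, 644.206], [-0.491, -0.832, -0.257, 424.921], [0.0, 0.295, -0.955, 381.352], [0.0, 0.0, 0.0, 1.0]]
pul boss top (122) 2391 121.97415176203964 [472.1 384.6] 20.64873695373535 [472.8 384.7]
rim (92) 6083 92.37471733778574 [472.2 384.7] 44.4299201965332 [472.8 386.9]
handle top 697 189.5918478139736 [607.2 359.1] 10.01740550994873 [607.2 359.6]
collar 1912 148.39347699588393 [569.6 292.1] 22.12190055847168 [567.1 290.1]
arm 3405 ((604.384521484375, 355.9233703613281), (148.10836791992188, 34.80559158325195), 60.420318603515625)
now [606.6 358.5 239. ] yaw 60.64 w 85.3 t 25.18 F [-0.1  0.9  1.1]
-0.0003 -0.0009 0.0870 0.04 0.0850
```

View pics/w13.png

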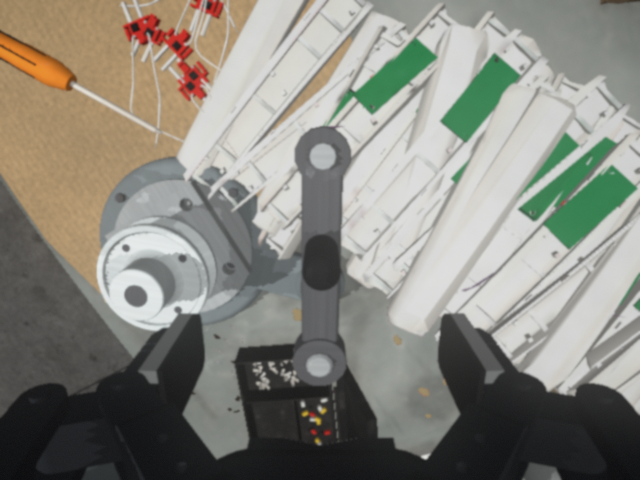

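The wrist picture shows the handle at (322,262), centred between the open fingers, with the bar running straight up the image.

{"api": "drive_tool", "payload": {
  "deltas": "0.001 0 0.04 0 0.085; 0.001 0 0.07 0 0.085; 0.001 0 0.085 0 0.085; 0.001 0 0.085 0 0.085; 0.001 0 0.085 0 0.06; 0.001 0 0.085 0 0.04; 0.001 0 0.085 0 0.027; 0.001 0 0.085 0 0.027; 0.001 0 0.085 0 0.027"
}}

```text
clock: 26.3
eef_pos: [607.5, 358.8, 152.3]
tool_rot: [-3.142, -0.0, 1.057]
force: [0.2, 0.4, -0.3]
width: 27.1
```

```bash
cat > arc.py <<'E'
from plan import *
import sys
# args: list of phi degrees ; lead mm, opening
C=np.array([567.1,289.6])
lead=float(sys.argv[1]); op=float(sys.argv[2]); z=float(sys.argv[3]); 
w=[]
for a in map(float,sys.argv[4:]):
    t=np.radians(a); q=C+80*np.array([np.cos(t),np.sin(t)])+lead*np.array([-np.sin(t),np.cos(t)]); w.append((*q,z,a,op))
plan(w)
E
python3 arc.py 0 .027 153.5 60.6 66 72 79 87 95 103 111 119 125 130
```

```text
now [607.5 358.8 152.3] yaw 60.57 w 27.1 t 26.3 F [ 0.2  0.4 -0.3]
-0.0001 -0.0012 -0.0012 -0.03 0.0270
-0.0005 -0.0087 -0.0012 -5.43 0.0270
-0.0017 -0.0170 -0.0012 -11.43 0.0270
-0.0042 -0.0265 -0.0012 -18.43 0.0270
-0.0085 -0.0368 -0.0012 -26.43 0.0270
-0.0141 -0.0464 -0.0012 -34.43 0.0270
-0.0210 -0.0551 -0.0012 -42.43 0.0270
-0.0291 -0.0628 -0.0012 -50.43 0.0270
-0.0382 -0.0693 -0.0012 -58.43 0.0270
-0.0456 -0.0733 -0.0012 -64.43 0.0270
-0.0520 -0.0761 -0.0012 -69.43 0.0270
```

{"api": "drive_tool", "payload": {
  "deltas": "-0.0005 -0.0087 -0.001 -5.4 0.027; -0.0017 -0.017 -0.001 -11.4 0.027; -0.0042 -0.0265 -0.001 -18.4 0.027; -0.0085 -0.0368 -0.001 -26.4 0.027; -0.0141 -0.0464 -0.001 -34.4 0.027; -0.021 -0.0551 -0.001 -42.4 0.027; -0.0291 -0.0628 -0.001 -50.4 0.027; -0.0382 -0.0693 -0.001 -58.4 0.027; -0.0456 -0.0733 -0.001 -64.4 0.027; -0.052 -0.0761 -0.001 -69.4 0.027; -0.052 -0.0761 -0.001 -69.4 0.027"
}}

```text
clock: 27.68
eef_pos: [515.5, 350.7, 153.5]
tool_rot: [-3.141, -0.0, 2.267]
force: [0.4, 0.0, 0.1]
width: 26.8
```

```bash
python3 w.py w14; python3 arc.py 0 .027 153 133 135; python3 arc.py 4 .027 153 135;python3 arc.py 6 .027 153 135
```

```text
27.725 [515.76385628 350.6930049  153.45455214] [-3.14155087e+00 -5.09925051e-06  2.26649596e+00]
[[0.768, 0.612, 0.19, 467.798], [0.641, -0.733, -0.228, 409.454], [-0.0, 0.296, -0.955, 296.198], [0.0, 0.0, 0.0, 1.0]]
now [515.8 350.7 153.5] yaw 129.86 w 26.8 t 27.73 F [-0.1 -0.8  0.5]
0.0001 -0.0041 0.0005 -3.14 0.0270
-0.0001 -0.0069 0.0005 -5.14 0.0270
now [515.8 350.7 153.5] yaw 129.86 w 26.8 t 27.73 F [-0.1 -0.8  0.5]
-0.0005 -0.0109 0.0005 -5.14 0.0270
now [515.8 350.7 153.5] yaw 129.86 w 26.8 t 27.73 F [-0.1 -0.8  0.5]
-0.0007 -0.0129 0.0005 -5.14 0.0270
```

View pics/w14.png

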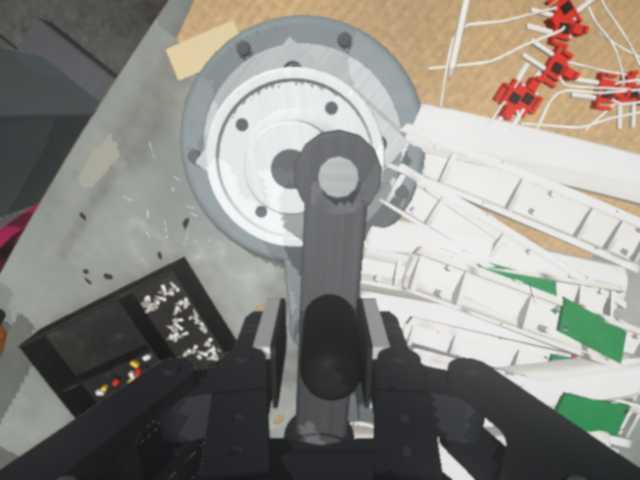

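The wrist picture shows the keeper swinging over the pulley. Its foot is at (338,177) and the boss centre at (290,168), so it is nearly there. I'll push on gently until it meets the stop.

{"api": "drive_tool", "payload": {
  "deltas": "0 -0.003 0 -2 0.027; 0 -0.005 0 -3 0.027; 0 -0.007 0 -5 0.027; 0 -0.009 0 -5 0.027; 0 -0.0105 0 -5 0.027; 0 -0.0105 0 -5 0.027"
}}

```text
clock: 28.48
eef_pos: [507.4, 344.0, 153.3]
tool_rot: [-3.141, -0.0, 2.356]
force: [-0.5, 0.6, 0.4]
width: 27.0
```

{"api": "drive_tool", "payload": {
  "deltas": "0 -0.001 0 0 0.027; 0 -0.002 0 0 0.027; 0 -0.002 0 0 0.027"
}}

```text
clock: 28.85
eef_pos: [506.7, 343.5, 153.3]
tool_rot: [3.14, 0.0, 2.356]
force: [3.3, 3.8, -1.7]
width: 27.2
```

```bash
python3 w.py w15; python3 - <<'E'
from h import *
import pickle
p=pickle.load(open('w15.pkl','rb')); W=cloud(p)
P=W[(W[...,2]>183)&(W[...,2]<195)&(np.hypot(W[...,0]-510,W[...,1]-346)<30)]
print(len(P)); e=cv2.minEnclosingCircle(P[:,:2].astype(np.float32)); print(e)
v=np.array(e[0])-[567.1,289.6]; print(np.degrees(np.arctan2(v[1],v[0])),np.hypot(*v))
P=W[(W[...,2]>133)&(W[...,2]<147)&(np.hypot(W[...,0]-480,W[...,1]-380)<60)]; print(cv2.minAreaRect(P[:,:2].astype(np.float32)))
E
```

```text
28.9 [506.70860099 343.48546929 153.33101663] [3.13988249e+00 9.17106930e-05 2.35598080e+00]
[[0.708, 0.674, 0.211, 453.858], [0.706, -0.676, -0.209, 397.559], [0.001, 0.297, -0.955, 296.009], [0.0, 0.0, 0.0, 1.0]]
5529
((504.35003662109375, 350.82220458984375), 28.38236427307129)
135.70604314989345 87.66821681142352
((490.7086181640625, 368.09442138671875), (32.16730880737305, 82.54540252685547), 48.164371490478516)
```

View pics/w15.png

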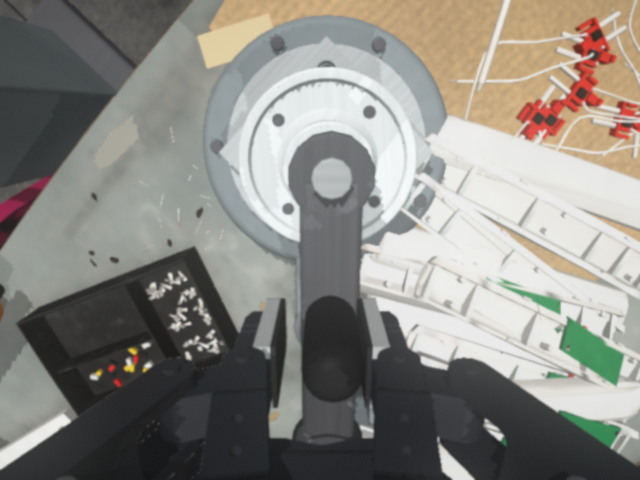

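The wrist picture shows the foot at (331,178), over the pulley boss. About 5 N resists, more than the friction, so one more small push should confirm the stop.

{"api": "drive_tool", "payload": {
  "deltas": "0 -0.001 0 0 0.027; 0 -0.0015 0 0 0.027; 0 -0.0015 0 0 0.027"
}}

```text
clock: 29.28
eef_pos: [506.7, 343.5, 153.4]
tool_rot: [3.137, 0.001, 2.356]
force: [6.9, 5.4, -5.0]
width: 27.0
```

Stopped hard. I'll back off to centre, open, rise straight up and look.

{"api": "drive_tool", "payload": {
  "deltas": "0 0.002 0 0 0.027; 0 0.005 0 0 0.03; 0 0.005 0 0 0.045; 0 0.005 0 0 0.06; 0 0.005 0 0 0.06; 0 0.005 -0.03 0 0.06; 0 0.005 -0.08 0 0.06; 0 0.005 -0.13 0 0.06; -0.05 0.005 -0.15 0 0.06; -0.06 0.005 -0.16 0 0.06; -0.06 0.005 -0.16 0 0.06"
}}

```text
clock: 30.65
eef_pos: [551.5, 302.1, 313.7]
tool_rot: [3.141, -0.0, 2.354]
force: [-0.2, -0.3, -0.6]
width: 59.9
```

```bash
sleep 1; cat > fin.py <<'E'
from h import *
p=imaging.get_image('wrist'); save(p,'w16.png'); W=cloud(p)
t=imaging.get_image('top'); save(t,'top9.png'); s=ctrl.read_state(); print(s['clock'],s['eef_pos'],s['force'])
def enc(n,c,r,z0,z1):
    P=W[(np.hypot(W[...,0]-c[0],W[...,1]-c[1])<r)&(W[...,2]>z0)&(W[...,2]<z1)]
    if len(P)<10: print(n,len(P)); return
    e,rad=cv2.minEnclosingCircle(P[:,:2].astype(np.float32)); print(n,len(P),np.median(P[:,2]).round(1),np.round(e,1),round(rad,1)); return np.array(e)
e,r=None,None
P=W[(np.hypot(W[...,0]-510,W[...,1]-346)<25)&(W[...,2]>180)&(W[...,2]<195)]
if len(P)>10:
    e,r=cv2.minEnclosingCircle(P[:,:2].astype(np.float32)); v=np.array(e)-[567.1,289.6]; print('handle',e,r,'phi',np.degrees(np.arctan2(v[1],v[0])),np.hypot(*v))
enc('rim',(472,385),60,86,98)
P=W[(np.hypot(W[...,0]-472,W[...,1]-385)<25)&(W[...,2]>132)&(W[...,2]<150)]
print('foot end', len(P), P.mean(0) if len(P) else 0)
E
python3 fin.py; python3 -c "
import cv2
a=cv2.imread('pics/top9.png');cv2.imwrite('pics/top9c.png',cv2.resize(a[160:280,150:270],None,fx=5,fy=5,interpolation=cv2.INTER_CUBIC))"
```

```text
30.75 [549.61633301 303.80766239 312.26801474] [-0.47794116  0.62959824  0.86895438]
handle (510.38934326171875, 345.91748046875) 10.112360954284668 phi 135.19930656686483 79.92344583434327
rim 5866 92.3 [471.8 384.4] 44.3
foot end 1959 [475.34695705 381.64205287 146.2322256 ]
```

View pics/w16.png

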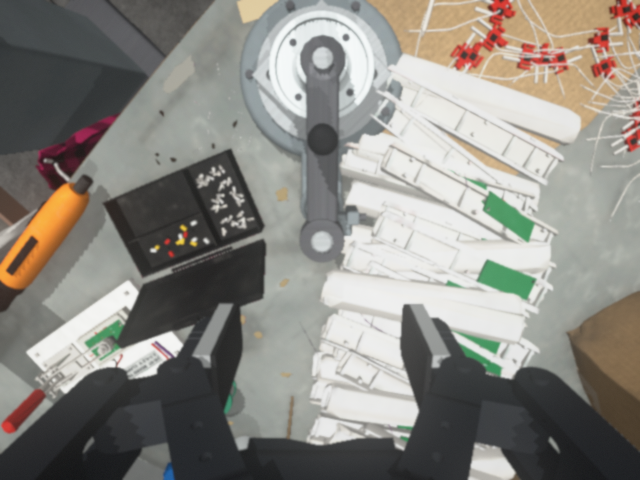

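View pics/top9.png

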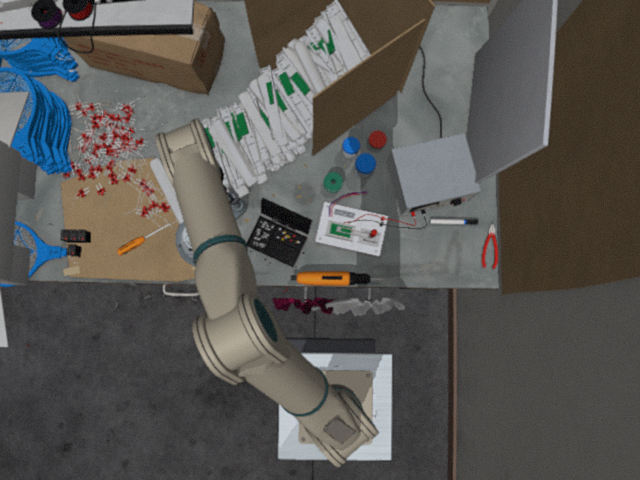

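The wrist picture shows the keeper foot at (322,57), right over the pulley, with the handle at 135.2° against 135° expected. The top picture shows the driver, cutters, marker and screwdriver where they began. The robot touches nothing, so I'm handing in.

```bash
python3 -c "
from cell import ctrl
print(ctrl.finish_job())"
```

```text
the job is handed in; nothing more can be done
None
```

The stand is set up for screwing: the hub is on the spigot and over both dowels, the pulley is on the pilot, and the keeper is swung over to its stop. I handed the job in at about 31 s, and the hand-in gives no verdict.

- **Hub:** the flange top measured 34.0 mm above the bench and level, as it should when flush. Both dowels showed in their holes. I pressed with 17 N before letting go.
- **Pulley:** it sits fully home. The boss top measured 122.1 mm against the nominal 122 mm, and it stopped under 15 N before release.
- **Keeper:** I pushed the handle until it would go no further (about 9–10 N sideways). After release the camera put the arm at 135.2° against 135° expected, with the foot over the pulley.
- **Tools:** in the last overhead picture the driver, side cutters, marker and screwdriver lie where they were at the start. I checked these by eye only.

Nothing failed. The measured tool position was up to 2–3 mm off just after fast moves, so I corrected each placing by about 2 mm from the wrist camera before lowering.

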